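# Dry-bath temperature check with a sprung surface probe

## Robot

A 7-joint arm with a two-finger parallel gripper is mounted at the origin on a cart in front of the work surface, level with it; the furniture and walls round the work are solid. World frame = base frame: x ahead of the robot, y to its left, z up, the work surface at z = 0. Lengths are in m, angles in rad, forces in N, time in s.
With the tool pointing down it reaches from about 0.425 to 0.925 m from the base axis. Payload 6.8 kg.
Tool frame: the origin (TCP) lies at the very end of the fingers, on their centre line; the grasp point (between the pads) lies bot.tcp_to_grasp behind it (bot.tcp_to_grasp is the distance from the TCP to the grasp point, in m); z points along the fingers, y is the line along which they close (so a half turn about z gives the same grasp; the last joint's range is limited). The gripper opens to 85 mm and grips with 20 to 120 N. Pads are 22 mm wide; open, the fingers measure 114 mm over their backs; the gripper's body (76 mm by 85 mm) begins 54 mm behind the grasp point. The pads swing forward as they close: fully open they stand 13 mm farther back than shut.
Start: joints at [-1.236, 0.477, 0.022, 1.555, -0.011, 1.109, -0.083], TCP at [0.289, 0.61, 0.206] pointing down, gripper open.
Joint ranges: [-2.96, 2.96], [-0.34, 2.1], [-1.41, 1.46], [0.24, 2.44], [-1.37, 4.51], [0.17, 1.92], [-2.96, 2.96]. Speed limits (rad/s): [2.39, 2.39, 3.14, 3.14, 3.14, 3.14, 3.14].

## Interface

Orientations are given as a unit quaternion [w, x, y, z].
In Python, from station import bot gives the robot as it stands.
- The arm moves only by the tool servo_tool, never from a script. Its argument "motion" is a list that holds one entry, the list of rows, each a list of 7 numbers: the shift along the tool's x, y, z in m, then the turn, a rotation vector about the tool's x, y, z in units of 5 degrees (1.0 is 5 degrees), then the opening, from 0 (shut) to 1 (fully open). A call has 1 to 20 rows; each row is the pose to reach, as a shift and turn from the pose commanded when the call began, along the tool's axes at that moment; what a row does not reach only later rows make up. A row lasts 1/12 s, in which the tool goes at most 41.7 mm and 7.16 degrees, less where a joint would pass 70% of its speed; a pose out of reach is approached as far as the arm can. A call with a gripper value outside its range is refused whole. The fingers move at their own pace and stop on an object; "grip_force" is the grip in N (left out, the last holds). Time passes only in rows, so rows that repeat a pose let the fingers close. It gives the time, the measured TCP pose, the force, the opening and the grip force at its end, in the units of the state.
- bot.get_obs(): the state, without advancing time (a new reading comes with each control period).
- bot.read_camera(name): name is "side" or "top"; returns a dict with "img" (480x640x3 uint8, red, green, blue), "K" (3x3 intrinsics, pixels), "k1" (the pictures are not rectified: a ray, as slopes to the right and down, at radius r is drawn at 1 + k1 r^2 times it, then the intrinsics apply), "pose" (4x4, takes a point from camera to world coordinates). Camera axes: x right, y down, z forward; pixel columns grow to the right and rows downward; lengths in m; the calibration is good to about 2 mm. A picture is of the moment at which its call begins. There is no depth.
- bot.hand_in(): hands the job in; it is judged then, once.
The state is a dict: "t": time; "q": joint angles; "joint_vel": joint speeds; "joint_torque": joint torques, N m; "eef_pos": TCP position; "tool_rot": TCP orientation; "contact_force": force on the tool from outside, world axes, zero at the start; "torque": the same for the moment, N m; "gripper_width": opening from 0.0 (shut) to 1.0 (fully open); "grasp_force": force on a finger pad.
Only numpy, scipy, OpenCV 4.12 (cv2) and the standard library are available. Lean on these libraries where they do the work, as an engineer would, in place of code of your own. Each camera call takes 0.05 s, during which the arm holds its last target. There are 200 camera calls.

## Task

Make the dry bath ready for its temperature check and take the reading: with the gripper push both aluminium heating blocks straight down until they are fully home, their tops flush with the steel deck, then draw the cordless temperature probe out of its leaning rest and set its sprung tip inside the black ring engraved on one of the blocks. Hold the probe upright and press only lightly, so that the sprung tip is pushed about half-way in; never push hard with the probe. Finish while still holding it there, without letting go, and leave the label roll, the specimen cup and the marker where they are.

Things in the scene. Friction and masses are not known exactly. Their poses are not given: they have to be found in the camera images.
- dry_bath: bench dry bath (block heater), fixed to the desk: 190 mm (x) x 210 mm (y), steel deck 92 mm above the desk. Origin: centre of its underside, z up; its sloping control panel is on its -x side, towards the robot. Two bays hold the two blocks, their centres 30 mm to +x and 48.5 mm to +y and -y of the origin
- block_ring_top (a point): centre of the top face of the aluminium block with the black ring: 95 mm (x) x 76 mm (y) x 50 mm, in either bay. Rows of wells (14 mm wide, 40 mm deep) run along y at x = -37.5, -19.5, 19.5 and 37.5 mm; between them a flat land, 24 mm wide in x, runs along y through this point. Axes as the bath's; it moves with the block
- block_plain_top (a point): centre of the top face of the other aluminium block, same size, wells 11 mm wide in the same rows and the same flat land (27 mm wide), no ring
- heater_ring: fixed heater plate on the bay's floor, hidden under the block with the ring and counted together with that block. Origin: centre of the plate's underside, 38 mm above the desk, right below the block's centre; axes as the bath's
- heater_plain: the same under the block without a ring
- block_ring (a joint): how far the block with the ring stands above its home, m: 0 = fully home, top flush with the deck, 92 mm above the desk; starts 4 to 8 mm proud. It slides only up and down; side springs hold it with about 9 N of friction, so it stays where it is left
- block_plain (a joint): the same for the block without a ring
- ring (a point): centre of the black engraved ring (outer diameter 20 mm, inner 16 mm, with a centre dot) on the flat land of that block's top face, 21 mm to +y of the face's centre. z up
- rest: probe rest, fixed to the desk: grey round foot, 84 mm diameter, 11 mm high, with a sleeve 76 mm long (21 mm outside, 11 mm bore) that leans 15 degrees from the vertical, its mouth towards the rest's own -x. Origin: centre of the foot's underside, z up
- rest_mouth (a point): centre of the sleeve's open upper end, about 83 mm above the desk; stem and tip of the probe reach 72 mm down into it
- probe: cordless temperature probe, 0.1 kg: white handle 105 mm long (24 mm along its x, 18 mm along y), blue cap, display on its -x side; 8 mm steel stem 58 mm long; sprung tip. Origin: on the axis at the shoulder of handle and stem; +z to the handle's top. It starts with stem and tip in the rest's sleeve, shoulder on its mouth, leaning with it (within 4 degrees)
- probe_grip (a point): point on the probe's axis to grip, in the middle of the grip flats 72 mm above the shoulder and 33 mm below the handle's top; 18 mm wide across the probe's y. Axes as the probe's
- tip_face (a point): centre of the flat end face (6 mm diameter, copper) of the sprung tip; 72 mm below the shoulder and 144 mm below the grip point while the tip is out
- probe_tip (a joint): how far the sprung tip is pushed in, m: 0 = fully out, 0.008 = end of travel, 0.004 = half-way. Spring 0.4 N per mm with 0.8 N to start it: 2.4 N at half-way
- label_roll: bystander: white roll of labels, 69 mm diameter, 41 mm high; origin: centre of its underside. It and the probe rest stand left and right of the bath, either way round
- cup: bystander, at the right of the desk: specimen cup with yellow lid, 64 mm diameter, 64 mm high; origin: centre of its underside
- marker: bystander: red and white marker pen lying, 135 mm long, 17 mm thick; origin: centre of its underside
There are look-alikes about, which are no part of the job. Several things have the shape of the rest; the one meant has the colours described above.

How it is judged:
On the way, in this order (a step that is already met when the one before it is completed fails the run):
1. both blocks are pushed fully home, while the probe is still in its rest (value of joint each of block_ring, block_plain below 0.0012 m and distance between probe and rest_mouth below 0.03 m), for 0.2 s.
2. the probe is drawn clear of its rest, in the fingers (distance between tip_face and rest_mouth above 0.03 m and distance between probe and rest_mouth above 0.09 m and contact force between the fingers and probe above 1 N), for 0.1 s.
3. the probe, upright, rests lightly with its tip inside the ring (value of joint each of block_ring, block_plain below 0.0012 m and horizontal distance between tip_face and ring below 0.005 m and angle between probe's own z axis and vertical below 0.12 rad and value of joint probe_tip between 0.0015 and 0.0065 m and contact force between probe and heater_ring between 0.7 and 8 N), for 0.5 s.
At the end, for the whole second after the job is handed in: both blocks within 1.2 mm of home; probe held still in the fingers, within 7 degrees of upright, tip face within 5 mm of the ring's centre (wholly inside the ring), pressing on the block with the sprung tip 1.5 to 6.5 mm in, clear of the rest and the bath's housing (all of step 3 and contact force between the fingers and probe above 1 N and contact force between probe and rest below 0.1 N and contact force between probe and dry_bath below 0.1 N and linear speed of probe below 0.02 m/s); the arm keeps its last pose, push and grip.
It fails at once if the probe is pushed hard (over 12 N) against a block or the bath (contact force between probe and heater_ring above 12 N or contact force between probe and heater_plain above 12 N or contact force between probe and dry_bath above 12 N).
It fails at once if a bystander is moved by more than 20 mm (distance of any of label_roll, cup, marker from where it was at the start of the episode above 0.02 m).
It also fails if it takes over 58 s, if anything falls off the work surface, if the arm or the gripper's body presses on something with over 40 N, if the wrist force passes 120 N, or if a joint passes its speed limit or range.

## Working session

There is one attempt and no reset: what is moved stays moved. The work goes in short steps, Python scripts to look and compute and a tool call to move; the robot and the scene stay as the last step left them, time stands still between calls to the robot, and variables do not carry over. Pictures are saved under pics/ and viewed, at most 10 in all, crops included, and the job is handed in when it is done.

Besides the shell and the picture viewer there is one more tool, called after "Emit:" by a JSON object that holds its "op" and its "data", one argument or row to a line. servo_tool: Moves the arm, as the interface text tells. Its arguments: {"type":"object","properties":{"motion":{"type":"array"},"grip_force":{"type":"number"}},"required":["motion"]}

```bash
mkdir -p pics; ls; cat > h.py <<'E'
import numpy as np, cv2
from station import bot
def cam(n):
    c=bot.read_camera(n); return c
def proj(c,P):
    P=np.atleast_2d(P); T=np.linalg.inv(c['pose']); p=P@T[:3,:3].T+T[:3,3]
    s=p[:,:2]/p[:,2:]; r2=(s**2).sum(1,keepdims=True); s=s*(1+c['k1']*r2)
    K=c['K']; return np.c_[s[:,0]*K[0,0]+K[0,2],s[:,1]*K[1,1]+K[1,2]]
def ray(c,uv):
    K=c['K']; d=(np.array(uv,float)-K[:2,2])/[K[0,0],K[1,1]]; s=d.copy()
    for _ in range(20): s=d/(1+c['k1']*(s@s))
    return c['pose'][:3,3], c['pose'][:3,:3]@np.r_[s,1]
def at_z(c,uv,z):
    o,d=ray(c,uv); return o+d*(z-o[2])/d[2]
def tri(c1,u1,c2,u2):
    A=[];b=[]
    for c,u in((c1,u1),(c2,u2)):
        o,d=ray(c,u); d/=np.linalg.norm(d); M=np.eye(3)-np.outer(d,d); A.append(M); b.append(M@o)
    return np.linalg.lstsq(np.vstack(A),np.hstack(b),rcond=None)[0]
E
python3 - <<'E'
from h import *
import pickle
D={}
for n in('side','top'):
    c=cam(n);D[n]=c;cv2.imwrite(f'pics/{n}0.png',c['img'][:,:,::-1]);print(n,c['K'].tolist(),c['k1'],c['pose'].round(4).tolist())
pickle.dump(D,open('d0.pkl','wb'))
o=bot.get_obs();print(o,bot.tcp_to_grasp)
E
```

```text
pics
side [[537.3719722947295, 0.0, 313.3727308328316], [0.0, 537.3719722947295, 241.14976255866887], [0.0, 0.0, 1.0]] -0.10435270121068752 [[-0.8298, -0.2927, 0.4751, -0.1885], [-0.5578, 0.4086, -0.7224, 1.1054], [0.0173, -0.8645, -0.5023, 0.848], [0.0, 0.0, 0.0, 1.0]]
top [[602.6282179253864, 0.0, 317.17879197122176], [0.0, 602.6282179253864, 236.23711911249168], [0.0, 0.0, 1.0]] 0.03121130081100095 [[0.01, -0.9954, 0.0951, 0.3676], [-0.9999, -0.0103, -0.0027, 0.0341], [0.0037, -0.0951, -0.9955, 1.5428], [0.0, 0.0, 0.0, 1.0]]
{'t': 0.1, 'q': array([-1.23612089,  0.47775925,  0.02230352,  1.55632156, -0.01148798,
        1.10933478, -0.08310271]), 'joint_vel': array([-0.00017463, -0.00219534,  0.00023447, -0.00165173,  0.00014983,
        0.00098688,  0.00020016]), 'joint_torque': array([ 5.08799858e-03, -5.97760248e+01,  1.61400553e+00, -2.81955886e+01,
        1.28656783e-02,  4.96907160e-03, -3.00596002e-05]), 'eef_pos': array([0.28894955, 0.60938887, 0.2046073 ]), 'tool_rot': array([-1.28376003e-04,  2.19555424e-01,  9.75599660e-01, -8.37864203e-04]), 'contact_force': array([ 0.4903906 ,  0.11170553, -1.0227649 ]), 'torque': array([-0.04535945, -0.016331  ,  0.00227592]), 'grasp_force': 0.0, 'gripper_width': 1.0001665682013787} 0.0187
```

View pics/side0.png

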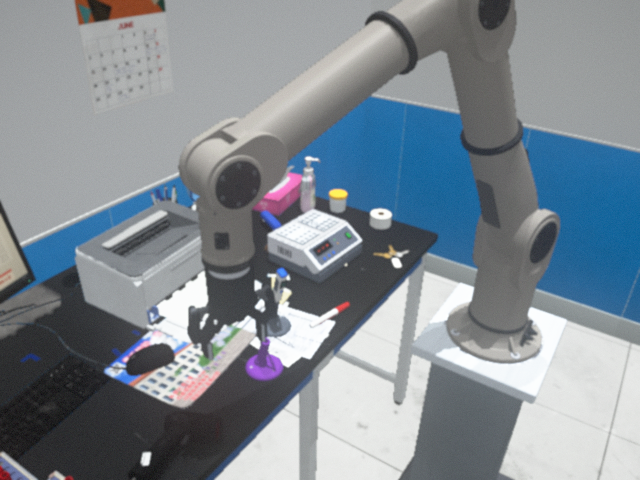

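View pics/top0.png

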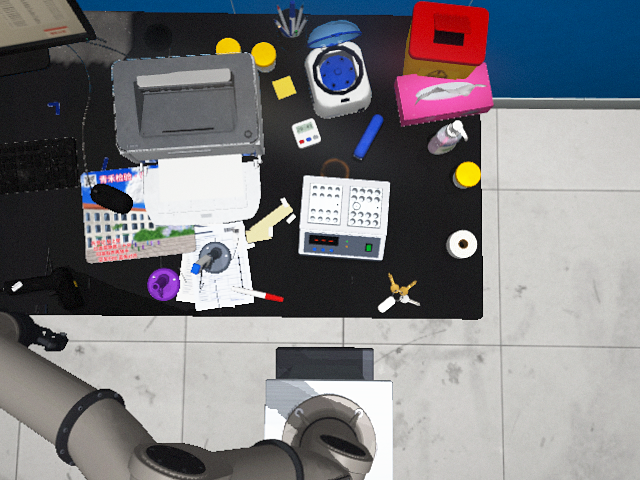

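The top view shows the bath at about (345,218) with the ring at (357,205), the grey rest at (213,257) with its probe leaning towards (196,268), and a purple look-alike at (163,284). The marker is at (262,296), the roll at (462,244) and the cup at (467,175). I'll zoom in on these next.

```bash
python3 - <<'E'
import pickle,cv2,numpy as np
D=pickle.load(open('d0.pkl','rb'))
def t(n,u,v,w,h,s=None): 
    return cv2.resize(D[n]['img'][v:v+h,u:u+w,::-1],(400,300),interpolation=cv2.INTER_CUBIC)
A=np.vstack([np.hstack([t('top',285,170,120,90*1),t('top',172,228,80,60)]),np.hstack([t('side',255,195,120,90),t('side',236,250,80,60)])])
cv2.imwrite('pics/z.png',A)
E
```

```text
(no output)
```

View pics/z.png

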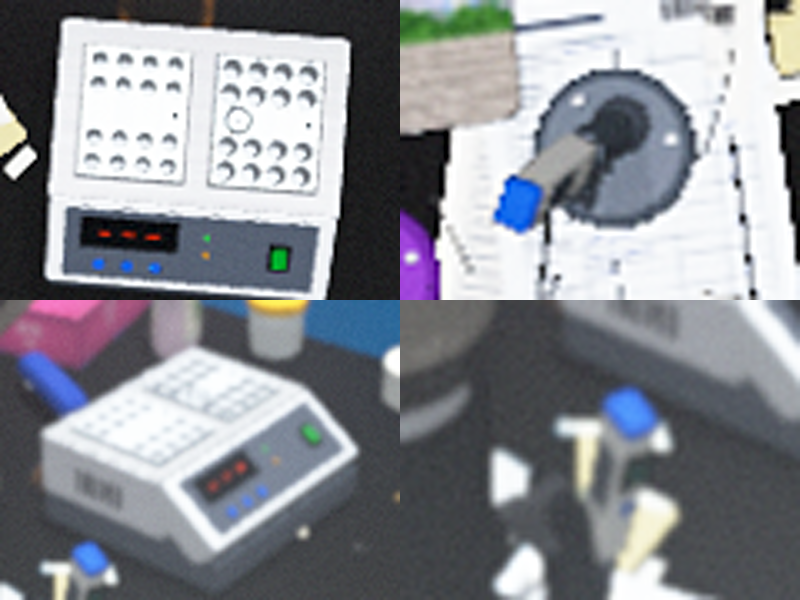

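```bash
cat >> h.py <<'E'
from scipy.spatial.transform import Rotation as R
def Rq(q): return R.from_quat(np.r_[q[1:],q[0]])
def goal(pos,Rm):
    """row (shift, turn/5deg) from the measured pose to the target TCP pose"""
    o=bot.get_obs(); A=Rq(o['tool_rot'])
    d=A.inv().apply(np.array(pos)-o['eef_pos']); w=(A.inv()*R.from_matrix(Rm)).as_rotvec()/np.deg2rad(5)
    print('row',d.round(4),w.round(3),'|d|',np.linalg.norm(d).round(3),'deg',(5*np.linalg.norm(w)).round(1))
def frame(y,z):
    z=z/np.linalg.norm(z); y=y-z*(y@z); y/=np.linalg.norm(y); return np.c_[np.cross(y,z),y,z]
E
python3 - <<'E'
from h import *
import pickle
D=pickle.load(open('d0.pkl','rb')); c=D['top'];s=D['side']
tp=lambda x,y:(285+x*.3,170+y*.3)
g=lambda *a:at_z(c,tp(*a[:2]),a[2])
pl=np.mean([g(*p,.098) for p in((88,43),(190,52),(78,175),(183,184))],0)
rg=np.mean([g(*p,.098) for p in((220,52),(325,63),(209,183),(316,192))],0)
ri=g(238,121,.098)
dl,dr=g(62,20,.092),g(348,40,.092)
print('plain',pl,'ringblk',rg,'ring',ri,np.linalg.norm(pl-rg),np.linalg.norm(ri-rg))
for v in(pl-rg,ri-rg,dl-dr): print('yaw of bath',np.degrees(np.arctan2(-v[0],v[1])))
print('deck width',np.linalg.norm(dl-dr))
foot=at_z(c,(215,257.6),.011);cap=at_z(c,(195.6,268.6),.184);print('foot',foot,'cap',cap,'tri',tri(c,(195.6,268.6),s,(282.2,272.4)))
print('foot proj in side',proj(s,foot),'cap',proj(s,cap))
for n,z,v in(('cup',.064,(467,175)),('roll',.041,(462,244)),('marker',.017,(262,296))):print(n,at_z(c,v,z))
# side-view check of block corners
print(proj(s,np.array([pl,rg,ri])))
E
```

```text
plain [0.58424907 0.01099399 0.098     ] ringblk [ 0.57865412 -0.0854184   0.098     ] ring [ 0.5793917  -0.06400749  0.098     ] 0.09657459880147398 0.02142361406135826
yaw of bath -3.3212296584629906
yaw of bath -1.9729760616215901
yaw of bath -3.4556941391330214
deck width 0.20978876312513356
foot [0.45672817 0.28899858 0.011     ] cap [0.42147522 0.30305978 0.184     ] tri [0.42131566 0.30338352 0.18151415]
foot proj in side [[274.91989604 323.00574298]] cap [[282.0808574  271.36577074]]
cup [ 0.66566237 -0.34080729  0.064     ]
roll [ 0.49535651 -0.33192865  0.041     ]
marker [0.36081461 0.1673313  0.017     ]
[[298.05549922 232.41687125]
 [318.29602294 220.11687316]
 [314.09092608 222.80521363]]
```

```bash
python3 - <<'E'
from h import *
y=np.array([.058,.998,0]);Rm=frame(y,np.array([0,0,-1.]))
goal([.584,.011,.32],Rm);goal([.584,.011,.125],Rm)
E
```

```text
row [-0.523  -0.4145 -0.1146] [-1.900e-02 -2.000e-03 -4.408e+00] |d| 0.677 deg 22.0
row [-0.5229 -0.4142  0.0804] [-1.900e-02 -2.000e-03 -4.408e+00] |d| 0.672 deg 22.0
```

Emit:
{"op": "servo_tool", "data": {
  "motion": [
    [[0, 0, -0.04, 0, 0, 0, 0], [0, 0, -0.08, 0, 0, 0, 0], [0, 0, -0.115, 0, 0, 0, 0], [-0.026, -0.021, -0.115, 0, 0, -0.2, 0], [-0.052, -0.041, -0.115, 0, 0, -0.4, 0], [-0.08, -0.064, -0.115, 0, 0, -0.6, 0], [-0.11, -0.087, -0.115, 0, 0, -0.9, 0], [-0.14, -0.111, -0.115, 0, 0, -1.2, 0], [-0.17, -0.135, -0.115, 0, 0, -1.5, 0], [-0.2, -0.159, -0.115, 0, 0, -1.7, 0], [-0.23, -0.182, -0.115, 0, 0, -1.9, 0], [-0.26, -0.206, -0.115, 0, 0, -2.2, 0], [-0.29, -0.23, -0.115, 0, 0, -2.5, 0], [-0.32, -0.254, -0.115, 0, 0, -2.7, 0], [-0.35, -0.278, -0.115, 0, 0, -3.0, 0], [-0.38, -0.301, -0.115, 0, 0, -3.2, 0], [-0.41, -0.325, -0.115, 0, 0, -3.5, 0], [-0.44, -0.349, -0.115, 0, 0, -3.7, 0], [-0.47, -0.373, -0.115, 0, 0, -4.0, 0], [-0.5, -0.396, -0.115, 0, 0, -4.2, 0]]
  ]
}}

```text
t: 1.77
eef_pos: [0.5715, 0.0359, 0.3203]
tool_rot: [-0.0, 0.038, 0.999, -0.0]
contact_force: [0.3, 0.6, 0.0]
gripper_width: 0.001
grasp_force: 0.0
```

```bash
python3 - <<'E'
from h import *
import pickle
y=np.array([.058,.998,0]);Rm=frame(y,np.array([0,0,-1.]))
o=bot.get_obs();print(o['t'],o['eef_pos'],o['contact_force'],o['gripper_width'])
goal([.584,.011,.32],Rm);goal([.584,.011,.125],Rm)
D={n:cam(n) for n in('top','side')};pickle.dump(D,open('d1.pkl','wb'))
t=lambda n,u,v:cv2.resize(D[n]['img'][v:v+75,u:u+50,::-1],(400,600),interpolation=cv2.INTER_CUBIC)
cv2.imwrite('pics/z1.png',np.hstack([t('top',180,225),t('side',250,260)]))
E
```

```text
1.7667 [0.57146539 0.03587825 0.32030513] [0.27634815 0.61619057 0.02317835] 0.0006737732735740828
row [-0.0144 -0.0239  0.0003] [-0.    -0.005 -0.195] |d| 0.028 deg 1.0
row [-0.0145 -0.0239  0.1953] [-0.    -0.005 -0.195] |d| 0.197 deg 1.0
```

View pics/z1.png

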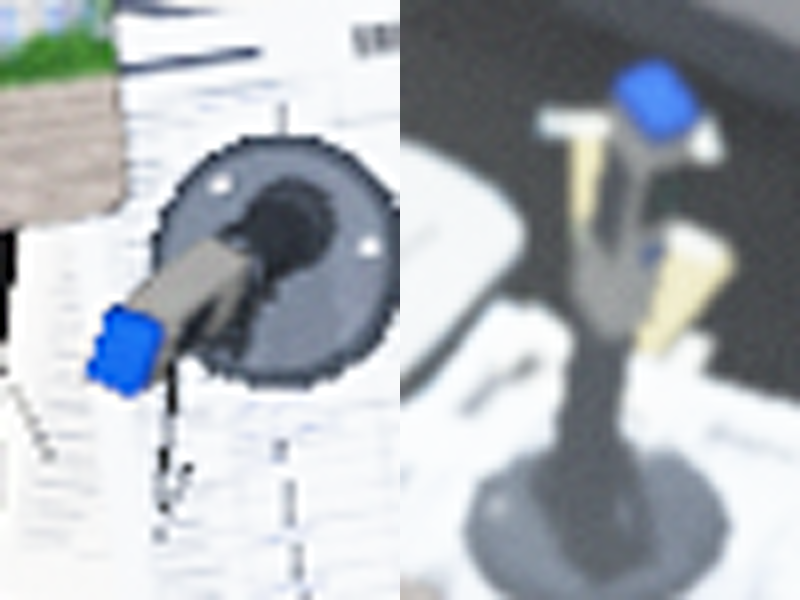

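```bash
cat > fit.py <<'E'
from h import *
import pickle
from scipy.optimize import least_squares
D=pickle.load(open('d1.pkl','rb')); c=D['top'];s=D['side']
T=lambda x,y:np.array([180+x/8,225+y/8]); S=lambda x,y:np.array([250+(x-400)/8,260+y/8])
def blob(im,u,v,w,h):
    h_=cv2.cvtColor(im,cv2.COLOR_RGB2HSV); m=(abs(h_[...,0].astype(int)-109)<10)&(h_[...,1]>150)&(h_[...,2]>120)
    q=np.zeros_like(m);q[v:v+h,u:u+w]=m[v:v+h,u:u+w];y,x=np.nonzero(q);return np.array([x.mean(),y.mean()]),len(x)
bt,bs=blob(c['img'],185,258,20,20),blob(s['img'],272,263,20,20);print(bt,bs)
obs=[(c,(0,0,.100),bt[0],.4),(s,(-.002,0,.100),bs[0],.4),(c,(.012,.009,0),T(212,240),1),(c,(.012,-.009,0),T(250,265),1),(s,(-.012,0,0),S(608,335),1.)]
def model(p):
    sp=R.from_euler('z',p[3]); tl=R.from_euler('y',-p[4]); return p[:3],sp*tl*R.from_euler('z',p[5])
def res(p):
    P,Q=model(p);r=[]
    for cc,l,uv,sg in obs: r+=list((proj(cc,P+Q.apply(l))[0]-uv)/sg)
    r+=[(p[2]-.083)/.002,(p[4]-np.deg2rad(15))/np.deg2rad(2),p[5]/np.deg2rad(3)]
    return r
# yaw p3: rest x axis; lean toward its -x
f=least_squares(res,[.44,.295,.083,np.arctan2(-.014,.035),.26,0]);p=f.x
P,Q=model(p);print('shoulder',P,'yaw',np.degrees(p[3:]),'cost',f.cost,np.round(f.fun,2))
a=Q.apply([0,0,1]);print('axis',a,'py',Q.apply([0,1,0]),'grip',P+a*.072,'foot->should',P-at_z(c,(215,257.6),.011))
E
python3 fit.py
```

```text
(array([195.21428571, 268.38571429]), 70) (array([281.7       , 271.88333333]), 60)
shoulder [0.4465177  0.29466563 0.08736306] yaw [-21.80804348  14.97191893  -2.11724551] cost 11.291449347273682 [-0.34 -0.65  0.26  0.47 -0.73 -1.08  1.3  -1.11  2.64  2.22  2.18 -0.01
 -0.71]
axis [-0.23985676  0.09597492  0.96605256] py [0.40438066 0.91454097 0.00954445] grip [0.42924801 0.30157583 0.15691885] foot->should [-0.01021047  0.00566705  0.07636306]
```

Emit:
{"op": "servo_tool", "data": {
  "motion": [
    [[-0.007, -0.012, 0.03, 0, 0, -0.2, 0], [-0.0145, -0.024, 0.07, 0, 0, -0.2, 0], [-0.0145, -0.024, 0.11, 0, 0, -0.2, 0], [-0.0145, -0.024, 0.15, 0, 0, -0.2, 0], [-0.0145, -0.024, 0.18, 0, 0, -0.2, 0], [-0.0145, -0.024, 0.195, 0, 0, -0.2, 0], [-0.0145, -0.024, 0.2, 0, 0, -0.2, 0], [-0.0145, -0.024, 0.203, 0, 0, -0.2, 0]]
  ]
}}

```text
t: 2.53
eef_pos: [0.5832, 0.0131, 0.1165]
tool_rot: [-0.001, 0.029, 1.0, -0.0]
contact_force: [-0.7, 0.9, 1.1]
gripper_width: -0.001
grasp_force: 0.0
```

Emit:
{"op": "servo_tool", "data": {
  "motion": [
    [[0, 0, 0.005, 0, 0, 0, 0], [0, 0, 0.01, 0, 0, 0, 0], [0, 0, 0.014, 0, 0, 0, 0], [0, 0, 0.017, 0, 0, 0, 0], [0, 0, 0.019, 0, 0, 0, 0], [0, 0, 0.021, 0, 0, 0, 0], [0, 0, 0.022, 0, 0, 0, 0], [0, 0, 0.023, 0, 0, 0, 0], [0, 0, 0.023, 0, 0, 0, 0]]
  ]
}}

```text
t: 3.28
eef_pos: [0.5839, 0.0128, 0.0944]
tool_rot: [-0.0, 0.029, 1.0, 0.0]
contact_force: [0.6, 0.6, 0.4]
gripper_width: -0.001
grasp_force: 0.0
```

Emit:
{"op": "servo_tool", "data": {
  "motion": [
    [[0, 0, 0.0005, 0, 0, 0, 0], [0, 0, 0.001, 0, 0, 0, 0], [0, 0, 0.0015, 0, 0, 0, 0], [0, 0, 0.002, 0, 0, 0, 0]]
  ]
}}

```text
t: 3.62
eef_pos: [0.584, 0.0128, 0.0925]
tool_rot: [0.0, 0.029, 1.0, 0.0]
contact_force: [-0.4, -0.5, -0.6]
gripper_width: 0.003
grasp_force: 0.0
```

Emit:
{"op": "servo_tool", "data": {
  "motion": [
    [[0, 0, 0.0005, 0, 0, 0, 0], [0, 0, 0.001, 0, 0, 0, 0], [0, 0, 0.0015, 0, 0, 0, 0], [0, 0, 0.002, 0, 0, 0, 0]]
  ]
}}

```text
t: 3.95
eef_pos: [0.5839, 0.0129, 0.0904]
tool_rot: [0.0, 0.029, 1.0, 0.0]
contact_force: [-1.4, -0.1, 0.2]
gripper_width: -0.0
grasp_force: 0.0
```

```bash
python3 - <<'E'
from h import *
c=cam('side');t=cam('top')
r=lambda c,u,v,w,h:cv2.resize(c['img'][v:v+h,u:u+w,::-1],(400,400),interpolation=cv2.INTER_CUBIC)
cv2.imwrite('pics/z2.png',np.hstack([r(c,260,165,100,100),r(t,295,165,100,100)]))
o=bot.get_obs();print(o['eef_pos'],o['contact_force'],proj(c,o['eef_pos']))
E
```

```text
[0.58390064 0.01285866 0.09041509] [-0.08409072  0.22913677 -0.84425197] [[297.76969765 235.02438854]]
```

View pics/z2.png

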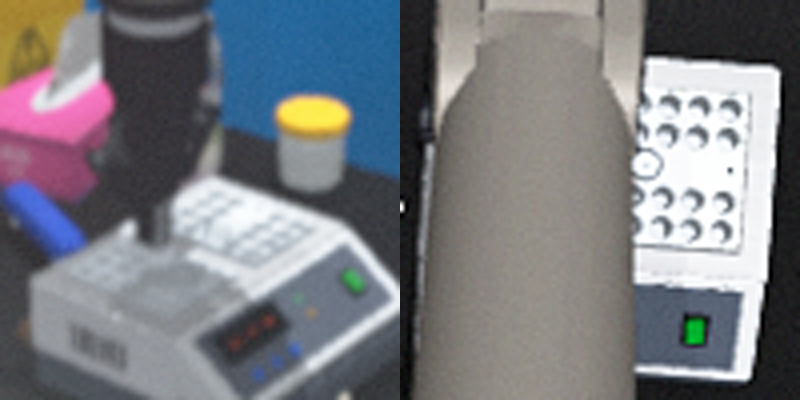

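The side view shows the closed fingers at the plain block, around (155,235) in the crop. There is no force yet, so I'll keep going gently.

Emit:
{"op": "servo_tool", "data": {
  "motion": [
    [[0, 0, 0.0005, 0, 0, 0, 0], [0, 0, 0.001, 0, 0, 0, 0], [0, 0, 0.0015, 0, 0, 0, 0], [0, 0, 0.002, 0, 0, 0, 0]]
  ]
}}

```text
t: 4.38
eef_pos: [0.5839, 0.0128, 0.0885]
tool_rot: [-0.0, 0.029, 1.0, 0.0]
contact_force: [-0.5, -0.8, -0.1]
gripper_width: 0.004
grasp_force: 0.0
```

Emit:
{"op": "servo_tool", "data": {
  "motion": [
    [[0, 0, 0.001, 0, 0, 0, 0], [0, 0, 0.002, 0, 0, 0, 0], [0, 0, 0.003, 0, 0, 0, 0]]
  ]
}}

```text
t: 4.63
eef_pos: [0.5839, 0.0128, 0.0853]
tool_rot: [-0.0, 0.029, 1.0, -0.0]
contact_force: [-0.3, 0.7, -0.3]
gripper_width: 0.002
grasp_force: 0.0
```

```bash
python3 - <<'E'
from h import *
c=cam('side')
o=bot.get_obs();print(o['eef_pos'],o['contact_force'],o['torque'])
im=cv2.resize(c['img'][190:265,255:355,::-1],(800,600),interpolation=cv2.INTER_CUBIC)
for dz,col in((0,(0,0,255)),(.02,(0,255,0))):
    u=proj(c,o['eef_pos']+[0,0,dz])[0]; cv2.circle(im,tuple(int(v) for v in (u-[255,190])*8),4,col,-1)
cv2.imwrite('pics/z3.png',im)
E
```

```text
[0.58375605 0.01283918 0.08516742] [0.01366552 0.196694   0.03284568] [0.00696159 0.01520942 0.05812349]
```

View pics/z3.png

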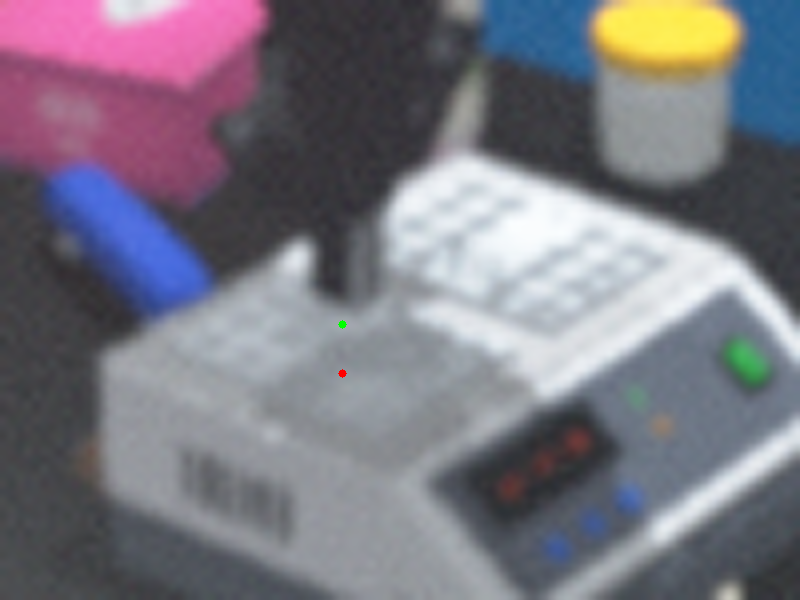

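The fingertips end at crop (345,300), well above the projected TCP at (342,372), so the tip is not where the state says it is. I'll check this against the earlier pictures.

```bash
python3 - <<'E'
from h import *
import pickle
ims=[]
for f,p,q in(('d0.pkl',[.28895,.60939,.2046],[-1.28e-4,.219555,.9756,-8.4e-4]),('d1.pkl',[.57147,.03588,.3203],[0,.038,.999,0])):
    D=pickle.load(open(f,'rb'));Q=Rq(np.array(q))
    for n in('side','top'):
        c=D[n];w=50
        u=proj(c,p)[0];v=(np.clip(u-w,0,None)).astype(int);v[0]=min(v[0],540);v[1]=min(v[1],380)
        im=cv2.resize(c['img'][v[1]:v[1]+75,v[0]:v[0]+100,::-1] if 0 else c['img'][v[1]:v[1]+100,v[0]:v[0]+100,::-1],(400,300),interpolation=cv2.INTER_CUBIC)
        for l,col in(((0,0,0),(0,0,255)),((0,.0425,-.013),(0,255,0)),((0,-.0425,-.013),(255,255,0)),((0,0,-.0187),(255,0,255))):
            x=(proj(c,np.array(p)+Q.apply(l))[0]-v)*[4,3];cv2.circle(im,tuple(int(a) for a in x),3,col,-1)
        ims.append(im)
cv2.imwrite('pics/z4.png',np.vstack([np.hstack(ims[:2]),np.hstack(ims[2:])]))
E
```

```text
(no output)
```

View pics/z4.png

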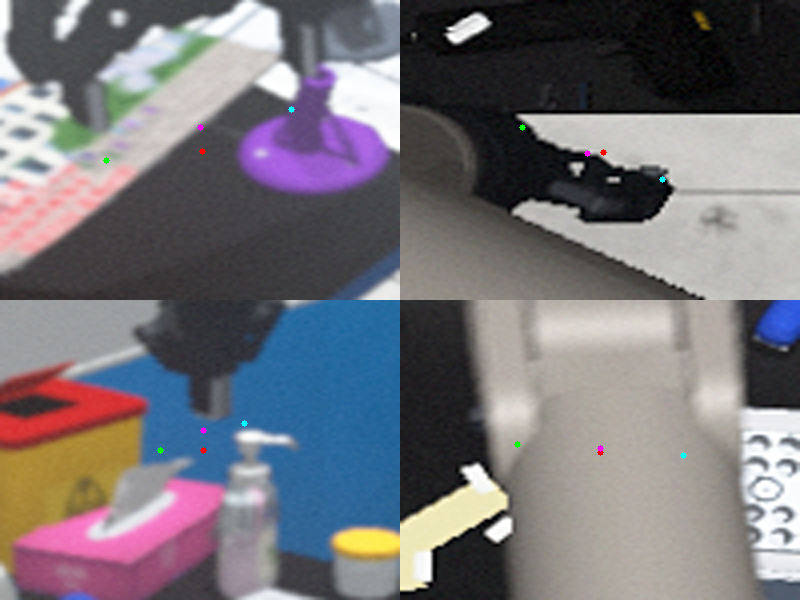

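The reported TCP is about 27 mm below the real fingertips in both poses, open and shut, so the fingers are still above the block. I'll carry on and let contact give the true offset.

Emit:
{"op": "servo_tool", "data": {
  "motion": [
    [[0, 0, 0.002, 0, 0, 0, 0], [0, 0, 0.004, 0, 0, 0, 0], [0, 0, 0.006, 0, 0, 0, 0], [0, 0, 0.007, 0, 0, 0, 0], [0, 0, 0.008, 0, 0, 0, 0]]
  ]
}}

```text
t: 5.1
eef_pos: [0.5839, 0.0128, 0.0773]
tool_rot: [-0.0, 0.029, 1.0, -0.0]
contact_force: [1.3, -1.1, 0.7]
gripper_width: 0.004
grasp_force: 0.0
```

Emit:
{"op": "servo_tool", "data": {
  "motion": [
    [[0, 0, 0.001, 0, 0, 0, 0], [0, 0, 0.002, 0, 0, 0, 0], [0, 0, 0.003, 0, 0, 0, 0]]
  ]
}}

```text
t: 5.35
eef_pos: [0.584, 0.0129, 0.0744]
tool_rot: [0.0, 0.029, 1.0, 0.0]
contact_force: [-0.2, -0.6, -1.2]
gripper_width: -0.002
grasp_force: 0.0
```

Emit:
{"op": "servo_tool", "data": {
  "motion": [
    [[0, 0, 0.001, 0, 0, 0, 0], [0, 0, 0.002, 0, 0, 0, 0], [0, 0, 0.003, 0, 0, 0, 0]]
  ]
}}

```text
t: 5.6
eef_pos: [0.584, 0.0128, 0.0714]
tool_rot: [0.0, 0.029, 1.0, 0.0]
contact_force: [0.9, 0.0, 0.4]
gripper_width: -0.003
grasp_force: 0.0
```

Emit:
{"op": "servo_tool", "data": {
  "motion": [
    [[0, 0, 0.001, 0, 0, 0, 0], [0, 0, 0.002, 0, 0, 0, 0]]
  ]
}}

```text
t: 5.77
eef_pos: [0.584, 0.0128, 0.0701]
tool_rot: [-0.0, 0.029, 1.0, 0.0]
contact_force: [-2.8, -0.1, 9.4]
gripper_width: -0.001
grasp_force: 4.8
```

Emit:
{"op": "servo_tool", "data": {
  "motion": [
    [[0, 0, 0.001, 0, 0, 0, 0], [0, 0, 0.002, 0, 0, 0, 0]]
  ]
}}

```text
t: 5.93
eef_pos: [0.584, 0.0128, 0.0684]
tool_rot: [0.0, 0.03, 1.0, 0.0]
contact_force: [-3.1, 0.8, 10.3]
gripper_width: -0.003
grasp_force: 4.8
```

Emit:
{"op": "servo_tool", "data": {
  "motion": [
    [[0, 0, 0.001, 0, 0, 0, 0], [0, 0, 0.002, 0, 0, 0, 0]]
  ]
}}

```text
t: 6.1
eef_pos: [0.584, 0.0129, 0.0664]
tool_rot: [0.0, 0.029, 1.0, 0.0]
contact_force: [-3.8, -0.2, 10.0]
gripper_width: 0.002
grasp_force: 4.9
```

Emit:
{"op": "servo_tool", "data": {
  "motion": [
    [[0, 0, 0.001, 0, 0, 0, 0], [0, 0, 0.0015, 0, 0, 0, 0]]
  ]
}}

```text
t: 6.27
eef_pos: [0.584, 0.0129, 0.0662]
tool_rot: [-0.0, 0.03, 1.0, 0.001]
contact_force: [-9.2, 0.5, 25.7]
gripper_width: -0.003
grasp_force: 13.2
```

Emit:
{"op": "servo_tool", "data": {
  "motion": [
    [[0, 0, 0.0005, 0, 0, 0, 0], [0, 0, 0.001, 0, 0, 0, 0]]
  ]
}}

```text
t: 6.43
eef_pos: [0.584, 0.0129, 0.0661]
tool_rot: [0.0, 0.03, 1.0, 0.001]
contact_force: [-13.2, 1.3, 34.4]
gripper_width: -0.001
grasp_force: 17.4
```

Emit:
{"op": "servo_tool", "data": {
  "motion": [
    [[0, 0, 0.0005, 0, 0, 0, 0], [0, 0, 0.001, 0, 0, 0, 0]]
  ]
}}

```text
t: 6.6
eef_pos: [0.5841, 0.0129, 0.066]
tool_rot: [0.0, 0.03, 1.0, 0.001]
contact_force: [-14.7, 0.2, 43.1]
gripper_width: 0.003
grasp_force: 21.7
```

The plain block is home: the force rose sharply at TCP z 0.066, which puts the true tip 26 mm behind the reported TCP. Next is the ring block.

Emit:
{"op": "servo_tool", "data": {
  "motion": [
    [[0, 0, -0.02, 0, 0, 0, 0], [0, 0, -0.035, 0, 0, 0, 0], [0, -0.025, -0.04, 0, 0, 0, 0], [0, -0.05, -0.04, 0, 0, 0, 0], [0, -0.075, -0.04, 0, 0, 0, 0], [0, -0.09, -0.035, 0, 0, 0, 0], [0, -0.098, -0.025, 0, 0, 0, 0], [0, -0.098, -0.018, 0, 0, 0, 0], [0, -0.098, -0.016, 0, 0, 0, 0]]
  ]
}}

```text
t: 7.35
eef_pos: [0.5771, -0.0841, 0.0761]
tool_rot: [-0.001, 0.029, 1.0, 0.0]
contact_force: [-0.3, 1.0, 0.2]
gripper_width: -0.001
grasp_force: 0.0
```

Emit:
{"op": "servo_tool", "data": {
  "motion": [
    [[0, 0, 0.002, 0, 0, 0, 0], [0, 0, 0.004, 0, 0, 0, 0], [0, 0, 0.006, 0, 0, 0, 0], [0, 0, 0.007, 0, 0, 0, 0]]
  ]
}}

```text
t: 7.68
eef_pos: [0.5783, -0.084, 0.0708]
tool_rot: [-0.0, 0.029, 1.0, 0.0]
contact_force: [0.3, -0.4, 0.8]
gripper_width: -0.002
grasp_force: 0.0
```

Emit:
{"op": "servo_tool", "data": {
  "motion": [
    [[0, 0, 0.001, 0, 0, 0, 0], [0, 0, 0.002, 0, 0, 0, 0], [0, 0, 0.003, 0, 0, 0, 0]]
  ]
}}

```text
t: 7.93
eef_pos: [0.5784, -0.0842, 0.069]
tool_rot: [0.0, 0.029, 1.0, 0.001]
contact_force: [-3.3, 2.0, 9.4]
gripper_width: 0.001
grasp_force: 4.8
```

Emit:
{"op": "servo_tool", "data": {
  "motion": [
    [[0, 0, 0.001, 0, 0, 0, 0], [0, 0, 0.002, 0, 0, 0, 0], [0, 0, 0.003, 0, 0, 0, 0]]
  ]
}}

```text
t: 8.18
eef_pos: [0.5784, -0.0842, 0.0662]
tool_rot: [0.0, 0.029, 1.0, 0.001]
contact_force: [-7.5, 2.2, 23.5]
gripper_width: -0.0
grasp_force: 11.7
```

Emit:
{"op": "servo_tool", "data": {
  "motion": [
    [[0, 0, 0.001, 0, 0, 0, 0], [0, 0, 0.002, 0, 0, 0, 0]]
  ]
}}

```text
t: 8.35
eef_pos: [0.5785, -0.0842, 0.0661]
tool_rot: [0.0, 0.029, 1.0, 0.001]
contact_force: [-13.0, 3.8, 38.1]
gripper_width: 0.001
grasp_force: 19.1
```

Emit:
{"op": "servo_tool", "data": {
  "motion": [
    [[0, 0, -0.03, 0, 0, 0, 0], [0, 0, -0.07, 0, 0, 0, 0], [0, 0, -0.11, 0, 0, 0, 0.5], [0, 0, -0.15, 0, 0, 0, 1], [0, 0, -0.165, 0, 0, 0, 1], [0, 0, -0.165, 0, 0, 0, 1]]
  ]
}}

```text
t: 8.85
eef_pos: [0.5811, -0.0853, 0.2333]
tool_rot: [0.005, 0.029, 1.0, 0.0]
contact_force: [0.8, 0.7, -1.0]
gripper_width: 0.568
grasp_force: 0.0
```

```bash
cat >> fit.py <<'E'
Rm=frame(Q.apply([0,1,0]),-a); G=P+a*.072; zt=Rm[:,2]
if __name__=='__main__':
    goal(G+zt*(.0447-.10),Rm); goal(G+zt*.0447,Rm); print(Rm.round(3).tolist())
E
python3 fit.py; python3 -c "
from h import *
import pickle
c=cam('top');t=cam('side');pickle.dump(dict(top=c,side=t),open('d2.pkl','wb'));o=bot.get_obs();print(o['q'].round(2))"
```

```text
(array([195.21428571, 268.38571429]), 70) (array([281.7       , 271.88333333]), 60)
shoulder [0.4465177  0.29466563 0.08736306] yaw [-21.80804348  14.97191893  -2.11724551] cost 11.291449347273682 [-0.34 -0.65  0.26  0.47 -0.73 -1.08  1.3  -1.11  2.64  2.22  2.18 -0.01
 -0.71]
axis [-0.23985676  0.09597492  0.96605256] py [0.40438066 0.91454097 0.00954445] grip [0.42924801 0.30157583 0.15691885] foot->should [-0.01021047  0.00566705  0.07636306]
row [0.1881 0.3818 0.0215] [ 0.455 -2.877  4.083] |d| 0.426 deg 25.1
row [0.1645 0.3735 0.1183] [ 0.455 -2.877  4.083] |d| 0.425 deg 25.1
[[-0.883, 0.404, 0.24], [0.393, 0.915, -0.096], [-0.258, 0.01, -0.966]]
[-0.25  0.32  0.37  1.77 -0.13  1.07  1.67]
```

Emit:
{"op": "servo_tool", "data": {
  "motion": [
    [[0.013, 0.027, -0.01, 0, -0.2, 0.3, 1], [0.026, 0.054, -0.02, 0, -0.4, 0.6, 1], [0.04, 0.082, -0.02, 0.1, -0.6, 0.9, 1], [0.055, 0.11, -0.02, 0.1, -0.8, 1.2, 1], [0.069, 0.14, -0.02, 0.2, -1.0, 1.5, 1], [0.083, 0.17, -0.02, 0.2, -1.3, 1.8, 1], [0.098, 0.2, -0.02, 0.2, -1.5, 2.1, 1], [0.113, 0.23, -0.02, 0.3, -1.7, 2.4, 1], [0.128, 0.26, -0.02, 0.3, -2.0, 2.8, 1], [0.143, 0.29, -0.02, 0.35, -2.2, 3.1, 1], [0.158, 0.32, -0.02, 0.4, -2.4, 3.4, 1], [0.171, 0.347, -0.02, 0.4, -2.6, 3.7, 1], [0.182, 0.37, -0.015, 0.45, -2.8, 4.0, 1], [0.188, 0.382, -0.005, 0.455, -2.88, 4.08, 1], [0.188, 0.382, 0.0, 0.455, -2.88, 4.08, 1], [0.188, 0.382, 0.0, 0.455, -2.88, 4.08, 1]]
  ]
}}

```text
t: 10.28
eef_pos: [0.4113, 0.3065, 0.2251]
tool_rot: [0.123, 0.204, 0.971, -0.026]
contact_force: [-0.1, -0.2, -0.4]
gripper_width: 1.001
grasp_force: 0.0
```

```bash
cat > look.py <<'E'
import sys
from fit import *
o=bot.get_obs();A=Rq(o['tool_rot']);z=A.apply([0,0,1]);t_=o['eef_pos']
ims=[]
for n,(u,v) in(('side',(240,220)),('top',(160,210))):
    k=cam(n);im=cv2.resize(k['img'][v:v+120,u:u+80,::-1],(400,600),interpolation=cv2.INTER_CUBIC)
    for pt,col in((t_,(0,0,255)),(t_-.026*z,(0,255,0)),(t_-.0447*z,(255,0,255)),(P+a*.072,(0,255,255)),(P,(255,255,0)),(P+a*.105,(0,165,255))):
        cv2.circle(im,tuple(int(q) for q in (proj(k,pt)[0]-[u,v])*5),3,col,-1)
    ims.append(im)
cv2.imwrite(sys.argv[1],np.hstack(ims));print(o['t'],t_,o['gripper_width'])
goal(G+zt*(.0447-.10),Rm); goal(G+zt*.0447,Rm)
E
python3 look.py pics/z5.png|tail -3
```

```text
10.2833 [0.4112789  0.30652112 0.22509493] 1.0013392443915092
row [0.0021 0.0023 0.0166] [-0.078 -0.098  0.007] |d| 0.017 deg 0.6
row [0.0012 0.0029 0.1166] [-0.078 -0.098  0.007] |d| 0.117 deg 0.6
```

View pics/z5.png

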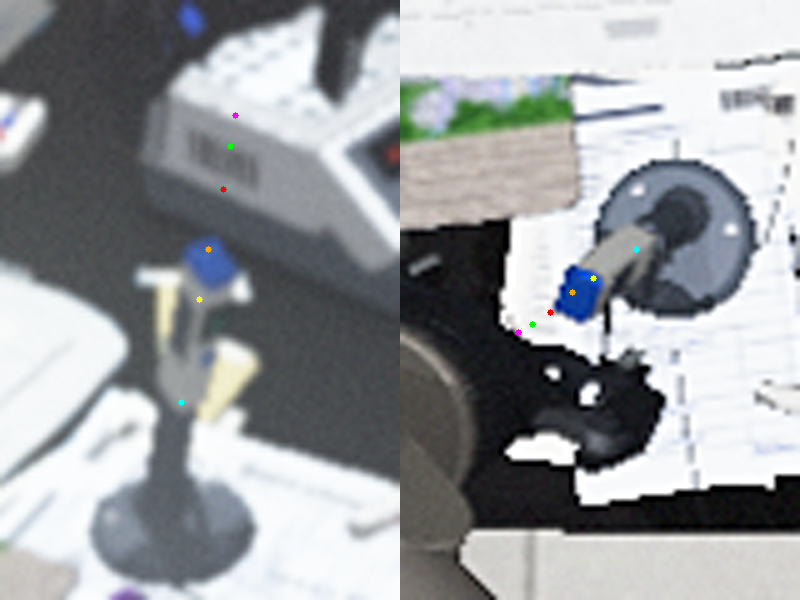

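The crop shows the probe with cap at (210,260) in the side view, and a dark finger and gripper body at about (335,60) side and (600,410) top. I'll check with numbers whether these match the open fingers.

```bash
python3 - <<'E' | tail -20
from fit import *
D3={n:cam(n) for n in('side','top')};pickle.dump(D3,open('d3.pkl','wb'))
o=bot.get_obs();A=Rq(o['tool_rot']);e=o['eef_pos']
print('push tip xy from side ray',at_z(D3['side'],(298.1,227.5),.1112))
for nm,l in(('tip+y',(0,.0425,-.039)),('tip-y',(0,-.0425,-.039)),('back+y',(0,.057,-.05)),('back-y',(0,-.057,-.05)),('body',(0,0,-.1)),('body-x',(-.038,-.04,-.1)),('body+x',(.038,-.04,-.1)),('wrist',(0,0,-.2))):
    print(nm,*[proj(D3[n],e+A.apply(l))[0].round(1) for n in('side','top')])
E
```

```text
(array([195.21428571, 268.38571429]), 70) (array([281.7       , 271.88333333]), 60)
shoulder [0.4465177  0.29466563 0.08736306] yaw [-21.80804348  14.97191893  -2.11724551] cost 11.291449347273682 [-0.34 -0.65  0.26  0.47 -0.73 -1.08  1.3  -1.11  2.64  2.22  2.18 -0.01
 -0.71]
axis [-0.23985676  0.09597492  0.96605256] py [0.40438066 0.91454097 0.00954445] grip [0.42924801 0.30157583 0.15691885] foot->should [-0.01021047  0.00566705  0.07636306]
push tip xy from side ray [0.58714385 0.00676118 0.1112    ]
tip+y [268.4 248.4] [166.3 266.5]
tip-y [303.  238.4] [202.8 283.3]
back+y [262.8 246.4] [158.3 264.7]
back-y [309.5 233.1] [207.6 287.3]
body [289.6 221.8] [175. 281.]
body-x [297.2 206.6] [200.1 272.4]
body+x [315.4 228.7] [186. 306.]
wrist [296.  183.1] [157.2 292.4]
```

The numbers agree: the finger seen at side pixel (307,240) matches the prediction with the 26 mm offset. I'll descend along the probe axis.

Emit:
{"op": "servo_tool", "data": {
  "motion": [
    [[0.001, 0.002, 0.012, -0.08, -0.1, 0, 1], [0.001, 0.003, 0.024, -0.08, -0.1, 0, 1], [0.001, 0.003, 0.036, -0.08, -0.1, 0, 1], [0.001, 0.003, 0.048, -0.08, -0.1, 0, 1], [0.001, 0.003, 0.06, -0.08, -0.1, 0, 1], [0.001, 0.003, 0.072, -0.08, -0.1, 0, 1], [0.001, 0.003, 0.084, -0.08, -0.1, 0, 1], [0.001, 0.003, 0.095, -0.08, -0.1, 0, 1], [0.001, 0.003, 0.103, -0.08, -0.1, 0, 1], [0.001, 0.003, 0.11, -0.08, -0.1, 0, 1], [0.001, 0.003, 0.115, -0.08, -0.1, 0, 1], [0.001, 0.003, 0.1165, -0.08, -0.1, 0, 1]]
  ]
}}

```text
t: 11.48
eef_pos: [0.4404, 0.2988, 0.1145]
tool_rot: [0.129, 0.205, 0.97, -0.021]
contact_force: [0.5, -0.4, -0.3]
gripper_width: 0.997
grasp_force: 0.0
```

```bash
python3 look.py pics/z6.png|tail -3; python3 -c "
from h import *
print(bot.get_obs()['contact_force'])"
```

```text
11.4833 [0.44042248 0.2987829  0.11450405] 0.9966631324634587
row [-0.0002 -0.0017 -0.0987] [0.036 0.007 0.011] |d| 0.099 deg 0.2
row [-0.0001 -0.002   0.0013] [0.036 0.007 0.011] |d| 0.002 deg 0.2
[ 0.77808608  0.70562514 -0.88944189]
```

View pics/z6.png

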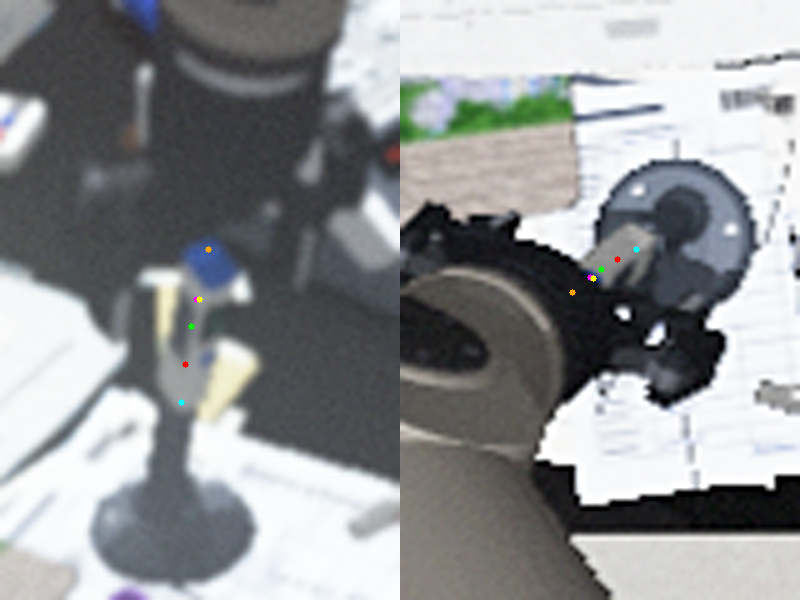

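The fingers straddle the handle: the pads are at about (122,320) and (300,260) in the side crop, and their midpoint is near the grip point at (199,299). I'll close now.

Emit:
{"op": "servo_tool", "data": {
  "motion": [
    [[0, -0.002, 0.001, 0, 0, 0, 0.6], [0, -0.002, 0.001, 0, 0, 0, 0.4], [0, -0.002, 0.001, 0, 0, 0, 0.2], [0, -0.002, 0.001, 0, 0, 0, 0.1], [0, -0.002, 0.001, 0, 0, 0, 0.1], [0, -0.002, 0.001, 0, 0, 0, 0.1], [0, -0.002, 0.001, 0, 0, 0, 0.1], [0, -0.002, 0.001, 0, 0, 0, 0.1], [0, -0.002, 0.001, 0, 0, 0, 0.1], [0, -0.002, 0.001, 0, 0, 0, 0.1]]
  ],
  "grip_force": 40
}}

```text
t: 12.42
eef_pos: [0.4397, 0.2979, 0.1142]
tool_rot: [0.129, 0.205, 0.97, -0.02]
contact_force: [-0.7, 1.1, 2.3]
gripper_width: 0.202
grasp_force: 42.7
```

Emit:
{"op": "servo_tool", "data": {
  "motion": [
    [[0, 0, -0.003, 0, 0, 0, 0.1], [0, 0, -0.008, 0, 0, 0, 0.1], [0, 0, -0.015, 0, 0, 0, 0.1], [0, 0, -0.025, 0, 0, 0, 0.1], [0, 0, -0.035, 0, 0, 0, 0.1], [0, 0, -0.045, 0, 0, 0, 0.1], [0, 0, -0.055, 0, 0, 0, 0.1], [0, 0, -0.065, 0, 0, 0, 0.1], [0, 0, -0.075, 0, 0, 0, 0.1], [0, 0, -0.087, 0, 0, 0, 0.1], [0, 0, -0.1, 0, 0, 0, 0.1], [0, 0, -0.115, 0, 0, 0, 0.1], [0, 0, -0.13, 0, 0, 0, 0.1], [0, 0, -0.145, 0, 0, 0, 0.1], [0, 0, -0.155, 0, 0, 0, 0.1], [0, 0, -0.16, 0, 0, 0, 0.1], [0, 0, -0.16, 0, 0, 0, 0.1]]
  ]
}}

```text
t: 13.83
eef_pos: [0.4012, 0.3126, 0.2697]
tool_rot: [0.129, 0.205, 0.97, -0.02]
contact_force: [0.1, 0.2, -1.2]
gripper_width: 0.204
grasp_force: 42.5
```

```bash
python3 - <<'E'
from h import *
import pickle
D={n:cam(n) for n in('side','top')};pickle.dump(D,open('d4.pkl','wb'))
o=bot.get_obs();pickle.dump(o,open('o4.pkl','wb'));print(o['t'],o['eef_pos'],o['gripper_width'],o['contact_force'],o['q'].round(2))
# upright target: rotate tool z to down keeping yaw; ring at .092
A=Rq(o['tool_rot']);y=A.apply([0,1,0]);Rm=frame(np.r_[y[:2],0],np.array([0,0,-1.]))
tip=.144
c=pickle.load(open('d0.pkl','rb'))['top']
print('ring@.0968',at_z(c,(285+238*.3,170+121*.3),.0968))
ring=np.array([.5794,-.0635]); H=.092+.144-.0447
print('H',H)
goal([*ring,H+.05],Rm)
# predicted tip now
e=o['eef_pos'];z=A.apply([0,0,1]);print('tip pred',e+z*(.144-.0447),'shoulder',e+z*(.072-.0447), [proj(D[n],e+z*(.144-.0447))[0] for n in D])
E
```

```text
13.9333 [0.40093363 0.31181227 0.26808065] 0.20272562784522094 [ 0.94384026 -0.35324909 -0.47352653] [-1.    0.08  0.04  1.97  0.29  1.05  0.05]
ring@.0968 [ 0.57956762 -0.06408895  0.0968    ]
H 0.1913
row [-0.2977 -0.2719  0.1042] [ 0.131  2.999 -0.017] |d| 0.416 deg 15.0
tip pred [0.42489421 0.30246876 0.17216882] shoulder [0.40752098 0.30924351 0.24171214] [array([281.08821065, 275.14713966]), array([196.93557728, 267.31128425])]
```

Emit:
{"op": "servo_tool", "data": {
  "motion": [
    [[-0.01, -0.009, 0.003, 0, 0.1, 0, 0.1], [-0.03, -0.027, 0.01, 0, 0.3, 0, 0.1], [-0.053, -0.048, 0.018, 0, 0.5, 0, 0.1], [-0.076, -0.069, 0.026, 0, 0.8, 0, 0.1], [-0.1, -0.091, 0.035, 0, 1.0, 0, 0.1], [-0.124, -0.113, 0.043, 0.1, 1.2, 0, 0.1], [-0.148, -0.135, 0.052, 0.1, 1.5, 0, 0.1], [-0.172, -0.157, 0.06, 0.1, 1.7, 0, 0.1], [-0.196, -0.179, 0.069, 0.1, 2.0, 0, 0.1], [-0.22, -0.201, 0.077, 0.1, 2.2, 0, 0.1], [-0.244, -0.223, 0.085, 0.1, 2.45, 0, 0.1], [-0.266, -0.243, 0.093, 0.1, 2.7, 0, 0.1], [-0.284, -0.26, 0.099, 0.13, 2.9, 0, 0.1], [-0.295, -0.269, 0.103, 0.13, 3.0, 0, 0.1], [-0.298, -0.272, 0.104, 0.13, 3.0, 0, 0.1], [-0.298, -0.272, 0.104, 0.13, 3.0, 0, 0.1]]
  ]
}}

```text
t: 15.27
eef_pos: [0.5793, -0.0649, 0.2405]
tool_rot: [-0.001, 0.208, 0.978, -0.0]
contact_force: [-0.7, 1.0, -2.4]
gripper_width: 0.21
grasp_force: 42.3
```

```bash
python3 - <<'E'
from h import *
import pickle
D={n:cam(n) for n in('side','top')};pickle.dump(D,open('d5.pkl','wb'))
o=bot.get_obs();e=o['eef_pos'];A=Rq(o['tool_rot']);z=A.apply([0,0,1]);print(o['t'],e,z,o['gripper_width'],o['contact_force'],o['q'].round(2))
# ring centroid in earlier top picture (d4: block home, no arm over it?)
for f,zz in(('d0.pkl',.0963),('d4.pkl',.092)):
    c=pickle.load(open(f,'rb'))['top'];g=cv2.cvtColor(c['img'],cv2.COLOR_RGB2GRAY).astype(float)
    pr=proj(c,[.5796,-.0641,zz])[0];u0,v0=pr.round().astype(int)
    yy,xx=np.mgrid[v0-6:v0+7,u0-6:u0+7];w=g[v0-6:v0+7,u0-6:u0+7];rr=np.hypot(xx-pr[0],yy-pr[1])
    wt=np.clip(np.median(w)-w-8,0,None)*(rr<6.5)
    print(f,pr,'centroid',(wt*xx).sum()/wt.sum(),(wt*yy).sum()/wt.sum(),'->',at_z(c,((wt*xx).sum()/wt.sum(),(wt*yy).sum()/wt.sum()),zz)); print(w.astype(int) if f=='d4.pkl' else '')
k=D['side']; im=cv2.resize(k['img'][175:265,265:385,::-1],(800,600),interpolation=cv2.INTER_CUBIC)
for pt,col in((e+z*.0993,(0,0,255)),(e+z*.0273,(0,255,0)),(np.array([.5796,-.0641,.092]),(255,0,255))):
    cv2.circle(im,tuple(int(q) for q in (proj(k,pt)[0]-[265,175])*6.667),3,col,-1)
cv2.imwrite('pics/z7.png',im)
E
```

```text
15.3667 [ 0.57903602 -0.06208329  0.24105637] [-0.00115882  0.00139567 -0.99999835] 0.20336846979984202 [ 0.62138403  0.64627648 -1.036386  ] [-0.33  0.31  0.42  1.76 -0.14  1.1   1.29]
d0.pkl [356.39048578 206.31663661] centroid 355.5628717077315 206.9711129991504 -> [ 0.57797915 -0.06210168  0.0963    ]

d4.pkl [356.26934133 206.57240449] centroid 355.28535480624055 207.61399094111727 -> [ 0.57702152 -0.06171993  0.092     ]
[[255 254 250 244 234 233 247 255 255 251 245 247 244]
 [255 254 254 254 248 212 195 239 251 253 253 245 251]
 [255 254 252 200 173 219 219 210 174 221 255 254 254]
 [255 255 243 166 253 255 255 255 251 191 254 255 254]
 [255 254 197 208 255 253 249 255 254 207 219 255 254]
 [255 251 166 229 255 246 227 255 255 243 200 255 254]
 [255 252 202 217 255 254 254 255 253 197 222 255 254]
 [255 255 249 191 253 254 254 254 241 179 252 255 253]
 [255 255 255 236 172 221 217 216 192 242 255 254 254]
 [255 255 255 254 228 205 201 221 244 255 255 254 255]
 [255 225 150 171 222 255 255 255 255 253 235 236 255]
 [241 129 119 115 118 209 255 255 228 140 107 138 198]
 [213 192 199 184 126 156 246 247 150 151 145 116 119]]
```

View pics/z7.png

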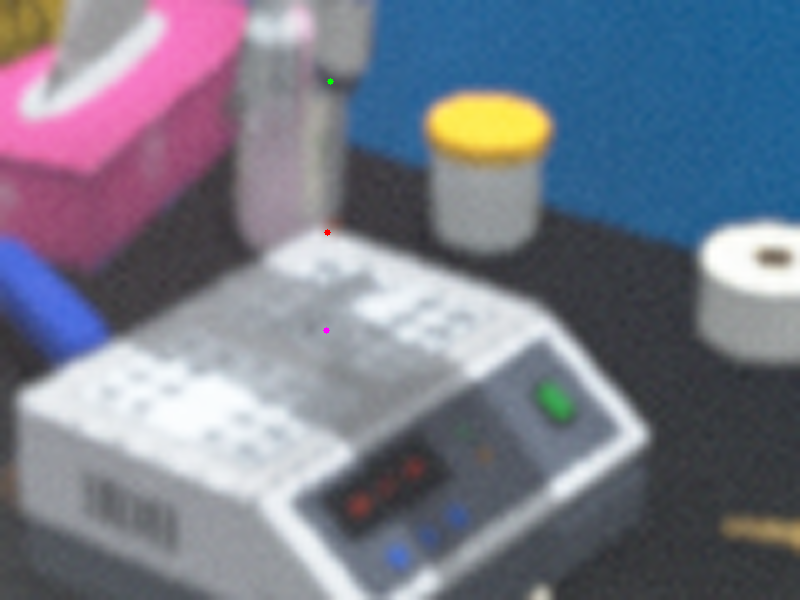

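The side view shows the probe hanging over the ring block, shoulder at about (345,78) and tip at about (336,225), roughly 1–2 px right of the prediction. I'll measure the stem by differencing against the earlier picture.

```bash
cat > stem.py <<'E'
from h import *
import pickle,sys
def stem(k,rows,ref='d4.pkl'):
    b=pickle.load(open(ref,'rb'))['side']['img'].astype(float);d=np.abs(k['img'].astype(float)-b).max(2)
    d=cv2.GaussianBlur(d,(3,3),0)
    for v in rows: print(v,d[v,304:328].astype(int))
if __name__=='__main__':
    k=pickle.load(open('d5.pkl','rb'))['side']; stem(k,range(178,216))
E
python3 stem.py
```

```text
178 [157 156 157 164 173 178 173 151 120 102  98 100 102 103 102  92  67  37
  14   6   6   7   6   4]
179 [163 164 163 166 171 173 168 148 121 103  99 100 101 102 101  89  65  34
  12   6   7   7   5   4]
180 [151 153 152 154 157 157 151 138 117 103 100 101 102 102 100  88  63  33
  12   6   6   5   5   6]
181 [128 130 129 131 133 131 129 123 109 100 101 102 102 102 100  88  61  30
  12   6   6   5   6   6]
182 [107 107 104 107 109 110 112 109 100  97 100 102 103 103 101  87  57  26
  11   6   6   7   7   6]
183 [ 96  94  90  91  95  98 101  98  91  91  96 100 103 104 100  82  50  21
   8   6   6   6   6   6]
184 [93 90 86 86 89 90 92 88 79 79 85 92 98 99 91 72 42 17  6  5  5  5  6  6]
185 [92 88 84 85 87 86 86 80 67 62 67 76 83 81 72 53 31 13  6  5  4  5  5  4]
186 [90 85 81 83 86 85 84 77 62 51 49 53 55 52 43 29 17  9  6  6  5  4  4  4]
187 [90 84 79 81 84 85 85 80 67 52 43 37 31 26 20 14  9  6  5  5  5  4  4  6]
188 [90 86 81 82 83 84 88 87 78 65 51 38 27 21 20 20 13  7  4  4  4  4  6  7]
189 [91 90 86 87 87 88 93 95 91 81 66 50 38 34 36 35 24 12  6  4  4  5  5  5]
190 [ 92  91  
[... 1938 characters left out ...]
  81  88 104 123 128 109  74  39  15   5   3   3   4   5
   4   4   4   4   4   4]
210 [ 87  92  95  99 107 119 136 148 141 107  62  27   9   3   3   3   3   4
   4   4   4   4   3   4]
211 [ 79  93 107 121 135 149 159 157 132  87  42  15   5   3   3   4   5   5
   6   6   5   4   3   4]
212 [ 78 105 129 146 159 168 167 147 107  59  22   6   2   3   5   7   8   9
  10  10   8   6   4   4]
213 [ 89 121 145 160 168 170 158 126  80  36  11   3   2   5   7   9  10  11
  12  12  11  10   8   7]
214 [ 94 115 129 142 154 156 136  98  53  21   9   6   6   7   9  11  12  11
  10  11  12  13  12  12]
215 [ 73  72  76  89 110 119 100  63  30  17  18  18  15  14  16  17  17  13
  11  10  11  12  12  13]
```

```bash
python3 - <<'E'
from stem import *
k=pickle.load(open('d5.pkl','rb'))['side']; np.set_printoptions(linewidth=200)
stem(k,range(172,214,2),'d0.pkl')
o=bot.get_obs();e=o['eef_pos'];z=Rq(o['tool_rot']).apply([0,0,1])
for t in(-.03,.0273,.0853,.0993):print(t,proj(k,e+z*t))
E
```

```text
172 [12 12 13 13 12 13 16 24 37 49 55 66 79 79 65 54 46 28 15 12 11 10 10 10]
174 [11 11 11 11 12 12 12 15 24 35 45 61 78 74 59 51 42 26 13 10 10 12 13 11]
176 [12 12 11 12 12 12 12 11 13 18 31 59 86 92 88 80 61 33 14 10 11 12 12 12]
178 [13 14 12 10  9  9 13 15 14 17 34 63 87 95 93 82 58 30 15 10  9  9 11 12]
180 [14 14 14 13 12 14 14 11 11 21 38 62 84 95 92 78 52 26 13 10 11 11 11 12]
182 [12 12 12 11 11 12 10  9 18 33 48 66 85 94 91 75 48 25 13 10 10 12 12 12]
184 [12 12 11 12 12 11  9 10 17 26 35 54 76 86 79 58 34 17 12 11 11 11 11 11]
186 [10 12 12 11 11 12 14 18 26 34 39 45 54 56 46 29 16 12 11 11 11 11 12 12]
188 [12 12 12 12 12 10 11 14 22 35 49 58 59 51 36 21 13 11 11 11 12 12 12 13]
190 [12 14 14 11 10 11 10 11 15 20 29 36 35 26 17 12 10 10 10 11 11 11 12 13]
192 [11 11 12 12 12 13 12 12 14 19 25 32 34 23 13 12 14 13 11 10 11 12 11 11]
194 [11 10 10 11 12 13 13 13 13 14 18 28 31 23 14 12 12 13 13 12 11 10 10 10]
196 [11 11 10 10 12 13 12 10 11 12 13 19 22 18 13 11 12 13 14 14 13 11 11 12]
198 [11 10 11 12 12 12 12 12 13 12 11 15 14  9  8 10 11 12 13 12 11 11 12 13]
200 [12 12 12 12 11 11 13 15 15 15 13 11  9  8 10 12 12 10  9 10 10  8  9 11]
202 [12 12 13 13 13 13 13 15 17 21 18 11  8  9 11 12 12 12 12 11 10  9 10 11]
204 [11 10 11 12 11 11 12 14 17 21 18 10  8  7  9 12 11 10 11 11 10 12 13 11]
206 [12 13 14 14 12 12 12 13 16 14  9  7  7 10 12 12 12 12 12 12 13 13 13 13]
208 [14 14 13 11 11 12 12 14 17 20 22 20 15 13 11  9 10 11 12 12 12 12 12 11]
210 [13 11 11 12 12 12 14 14 17 24 30 29 22 15 13 13 14 14 14 14 12 12 12 13]
212 [16 15 15 14 13 13 13 12 10  9  9 10 11 15 20 24 25 25 24 23 22 18 16 15]
-0.03 [[314.92549888 168.50021925]]
0.0273 [[314.55205529 187.23998268]]
0.0853 [[314.18725468 205.54472554]]
0.0993 [[314.10114177 209.86545972]]
```

Emit:
{"op": "servo_tool", "data": {
  "motion": [
    [[-0.004, -0.008, -0.02, 0, 0, 0, 0.1], [-0.008, -0.018, -0.04, 0, 0, 0, 0.1], [-0.013, -0.03, -0.06, 0, 0, 0, 0.1], [-0.018, -0.042, -0.075, 0, 0, 0, 0.1], [-0.022, -0.05, -0.08, 0, 0, 0, 0.1], [-0.024, -0.055, -0.08, 0, 0, 0, 0.1], [-0.024, -0.055, -0.08, 0, 0, 0, 0.1], [-0.024, -0.055, -0.08, 0, 0, 0, 0.1]]
  ]
}}

```text
t: 16.03
eef_pos: [0.5788, -0.122, 0.3203]
tool_rot: [-0.001, 0.206, 0.979, 0.001]
contact_force: [-0.6, 0.4, -0.9]
gripper_width: 0.203
grasp_force: 42.3
```

```bash
python3 - <<'E'
from stem import *
np.set_printoptions(linewidth=220)
ks=[cam('side') for _ in range(6)]; k=ks[0]; m=np.mean([q['img'].astype(float) for q in ks],0); m2=dict(k,img=m); pickle.dump(m2,open('d6.pkl','wb'))
o=bot.get_obs();e=o['eef_pos'];z=Rq(o['tool_rot']).apply([0,0,1]);print(o['t'],e,z)
for t in(-.03,0,.0273,.0853,.0993):print(t,proj(k,e+z*t)[0].round(2))
b=pickle.load(open('d0.pkl','rb'))['side']['img'].astype(float);d=np.abs(m-b).sum(2)
u=int(proj(k,e)[0][0])-10;v=int(proj(k,e)[0][1])
print(u)
for r in range(v-6,v+42,2):print(r,d[r,u:u+22].astype(int))
E
```

```text
16.3333 [ 0.57936037 -0.12254005  0.32123229] [-4.55482117e-04  1.22429994e-03 -9.99999147e-01]
-0.03 [327.34 135.3 ]
0 [327.03 145.43]
0.0273 [326.74 154.5 ]
0.0853 [326.16 173.29]
0.0993 [326.02 177.73]
317
139 [ 31  21  35  27  38  20  55 106 135 134 120 145 130  94  85  76  39  20  31  26  16  21]
141 [ 44  30  25  25  31  26  57 101 111 117 129 144 118  88  83  71  42  17  28  30  37  18]
143 [ 28  29  13  10  18  25  70 135 144 145 156 154 156 145 140 104  45  18  16  31  19  25]
145 [ 26  34  25  31  21  25  75 124 146 153 154 161 154 154 143  99  47  15  21  32  17  25]
147 [ 46  29  22  31  24  25  70 132 142 148 156 158 156 147 134  89  43  14  19  29  12  25]
149 [ 22  23  39  14  25  22  71 127 148 154 152 153 164 155 126  62  29  38  26  22  11  29]
151 [ 25  17  27  35  23  21  46 101 134 161 152 157 152 154 111  52  21  33  13  16  27  22]
153 [ 30  15  26  16  18  43  28  53  99 114 122 120 111  92  54  23  39  17  19  35  25  25]
155 [ 21  19  26  20  32  25  20  52 103 129 142 140 121  79  30  33  17  17  30  30  18  17]
157 [ 37  32  24  28  20  22  22  22  59  95 
[... 510 characters left out ...]
2  93 106  86  39  21  25  20  20  27  19  17  20  15  23]
171 [ 22  14  35  20  14  20  19  52  90 107  83  47  21  17  28  30  17  20  26  18  17  21]
173 [ 14  30  36  19  35  17  19  49  87 101  84  37  26  28  23  24  34  25  39  27  30  18]
175 [28 17 28 32 38 30 20 57 92 95 54 35 27 26 28 24 18 28 14 27 28 28]
177 [ 32  44  22  24  23  22  24  72 130 117  61  22  30  27  25  24  24  31  23  30  24  35]
179 [13 22 30 33 12 20 27 30 44 46 28 28 24 33 16 17 12 21 27 26 25 30]
181 [26 26 31 18 35 37 29 23 26 23 24 42 30 17 37 18 30 25 25 21 30 38]
183 [12 30 33 22 31 22 19 26 32 30 32 27 21 25 37 24 25 16 28 32 40 38]
185 [28 39 34 30 16 30 29 27 24 37 21 29 24 34 16 25 35 22 32 20 15 30]
```

The stem is clear against the wall. The probe leans about 4.3° towards tool +x, and its tip sits about −3.5 mm in tool x. I'll correct the tilt and go back over the ring.

```bash
python3 - <<'E'
from h import *
o=bot.get_obs();A=Rq(o['tool_rot']);y=A.apply([0,1,0])
up=R.from_matrix(frame(np.r_[y[:2],0],np.array([0,0,-1.])))
B=up*R.from_rotvec([0,np.deg2rad(4.3),0])
e=np.array([.5807,-.0635,.112])-B.apply([-.0035,0,.0993]);print(e)
goal(e,B.as_matrix())
E
```

```text
[ 0.58431956 -0.06509458  0.21128291]
row [0.0185 0.0545 0.11  ] [0.011 0.85  0.   ] |d| 0.124 deg 4.2
```

Emit:
{"op": "servo_tool", "data": {
  "motion": [
    [[0.002, 0.008, 0, 0, 0.2, 0, 0.1], [0.008, 0.025, 0, 0, 0.5, 0, 0.1], [0.014, 0.043, 0.01, 0, 0.7, 0, 0.1], [0.018, 0.053, 0.03, 0, 0.85, 0, 0.1], [0.0185, 0.0545, 0.05, 0, 0.85, 0, 0.1], [0.0185, 0.0545, 0.07, 0, 0.85, 0, 0.1], [0.0185, 0.0545, 0.085, 0, 0.85, 0, 0.1], [0.0185, 0.0545, 0.097, 0, 0.85, 0, 0.1], [0.0185, 0.0545, 0.105, 0, 0.85, 0, 0.1], [0.0185, 0.0545, 0.11, 0, 0.85, 0, 0.1], [0.0185, 0.0545, 0.11, 0, 0.85, 0, 0.1], [0.0185, 0.0545, 0.11, 0, 0.85, 0, 0.1]]
  ]
}}

```text
t: 17.33
eef_pos: [0.585, -0.0657, 0.2122]
tool_rot: [-0.036, 0.206, 0.978, 0.008]
contact_force: [0.1, 0.3, -0.1]
gripper_width: 0.205
grasp_force: 42.4
```

```bash
cat > m.py <<'E'
from stem import *
np.set_printoptions(linewidth=220)
ks=[cam('side') for _ in range(5)]; k=ks[0]; m=np.mean([q['img'].astype(float) for q in ks],0)
o=bot.get_obs();e=o['eef_pos'];A=Rq(o['tool_rot']);z=A.apply([0,0,1]);print(o['t'],e,o['contact_force'],'z',z)
tip=e+A.apply([-.0035,0,.0993]);print('tip est',tip,proj(k,tip),'shoulder',proj(k,tip+[0,0,.072]),'ring',proj(k,[.5807,-.0635,.092]))
goal(e+np.array([.5807,-.0635,tip[2]])-tip,A.as_matrix())
b=pickle.load(open('d0.pkl','rb'))['side']['img'].astype(float);d=np.abs(m-b).sum(2)
u=int(proj(k,tip)[0][0])-9;v=int(proj(k,tip)[0][1]);print(u)
for r in range(v-36,v+6,2):print(r,d[r,u:u+22].astype(int),m[r,u:u+22].sum(1).astype(int) if r>v-16 else '')
E
python3 m.py
```

```text
17.5833 [ 0.58501013 -0.06585004  0.21253877] [ 0.13154457 -0.64876963 -1.20361818] z [-0.06605038  0.03106174 -0.9973327 ]
tip est [ 0.58164455 -0.06417561  0.11324824] [[313.5799014  218.00124061]] shoulder [[314.01877548 195.82182656]] ring [[313.59169205 224.5363867 ]]
row [0.0011 0.0002 0.0001] [-0.  0.  0.] |d| 0.001 deg 0.0
304
182 [ 40  31  35  33  30  61 105 135  83  31  78  83  60  65  74  35  18  37  17  33  21  34] 
184 [ 34  27  28  31  36  33  36  20  43  89 125 125 119 135 108  45  20  37  19  28  36  33] 
186 [ 29  30  41  30  35  38  28  15  42  59  83 120 136 142 107  51  19  29  17  23  30  20] 
188 [ 38  22  23  41  34  21  15  11   6  16  32  97 138 140 118  46  18  32  35  20  39  39] 
190 [ 23  39  41  28  27  29  26  48  55  37  15  83 136 140 110  46  20  16  26  24  29  17] 
192 [ 21  33  37  27  35  33  54  92  94  73  16  89 134 128  91  36  33  31  35  25  17  24] 
194 [ 33  27  25  35  29  42  83 161 192 132  67  62  91  90  50  27  31  26  40  26  21  43] 
196 [ 26  36  21  32  26  40  60  94 152 155  98  83  75  63  47  24  22  40  30  37  28  28] 
198
[... 1289 characters left out ...]
2 246 321 327 271 228 219 234 222 173 103  57  52  55  65] [485 491 492 500 509 524 539 520 460 400 397 443 468 463 461 493 561 651 701 702 691 681]
218 [206 175 162 166 199 230 251 249 271 290 287 258 243 227 170  86  41  27  25  33  52  51] [509 504 497 492 491 491 484 478 444 398 391 431 472 516 589 675 719 733 736 725 704 706]
220 [181 208 236 237 223 199 186 156 169 238 267 262 225 150  73  33  21  17  12   0   5   2] [502 495 489 489 489 482 473 469 470 466 474 493 533 608 687 727 739 744 743 739 732 723]
222 [205 189 146 120 160 218 253 227 232 249 245 231 215 215 208 169 108  52  18  13  45  79] [475 475 477 478 481 476 458 449 459 472 481 500 511 520 547 587 637 680 686 661 624 607]
```

The tip is at (313.8,219) against a predicted (313.6,218.5), and the stem is vertical. I'll take a force baseline and then descend.

```bash
cat > f.py <<'E'
from h import *
F=[];E_=[]
for _ in range(14): cam('side');o=bot.get_obs();F.append(o['contact_force']);E_.append(o['eef_pos'])
F=np.array(F);print(o['t'],'F',F.mean(0).round(2),'+-',(F.std(0)/14**.5).round(2),'eef',np.mean(E_,0).round(5),o['gripper_width'])
E
python3 f.py
```

```text
18.2833 F [ 0.04 -0.17 -1.02] +- [0.14 0.1  0.11] eef [ 0.58464 -0.06575  0.21195] 0.20557946586068845
```

Emit:
{"op": "servo_tool", "data": {
  "motion": [
    [[0, 0, 0.005, 0, 0, 0, 0.1], [0, 0, 0.01, 0, 0, 0, 0.1], [0, 0, 0.014, 0, 0, 0, 0.1], [0, 0, 0.017, 0, 0, 0, 0.1], [-0.0005, 0, 0.019, 0, 0, 0, 0.1], [-0.0005, 0, 0.02, 0, 0, 0, 0.1], [-0.0005, 0, 0.021, 0, 0, 0, 0.1], [-0.0005, 0, 0.022, 0, 0, 0, 0.1]]
  ]
}}

```text
t: 18.95
eef_pos: [0.5835, -0.0652, 0.19]
tool_rot: [-0.036, 0.206, 0.978, 0.008]
contact_force: [-2.1, -0.2, 1.7]
gripper_width: 0.205
grasp_force: 42.8
```

```bash
python3 f.py
```

```text
19.65 F [-1.25  0.78  1.93] +- [0.18 0.1  0.12] eef [ 0.58354 -0.06517  0.18994] 0.20879144171222247
```

Emit:
{"op": "servo_tool", "data": {
  "motion": [
    [[0, 0, -0.0005, 0, 0, 0, 0.1], [0.0001, 0, -0.0012, 0, 0, 0, 0.1], [0.0001, 0, -0.0012, 0, 0, 0, 0.1]]
  ]
}}

```text
t: 19.9
eef_pos: [0.5837, -0.0653, 0.1912]
tool_rot: [-0.036, 0.206, 0.978, 0.008]
contact_force: [-1.0, 1.4, 1.1]
gripper_width: 0.202
grasp_force: 42.7
```

```bash
python3 f.py; python3 - <<'E'
from stem import *
np.set_printoptions(linewidth=220)
ks=[cam('side') for _ in range(8)]; k=ks[0]; m=np.mean([q['img'].astype(float) for q in ks],0)
o=bot.get_obs();A=Rq(o['tool_rot'])
print('ring px',proj(k,[[.5807,-.0635,.092],[.5857,-.0635,.092],[.5807,-.0585,.092]]),'tip est',o['eef_pos']+A.apply([-.0035,0,.0993]))
for r in range(206,232):print(r,m[r,304:326].sum(1).astype(int))
print('red-blue');
for r in range(216,230):print(r,(m[r,304:326,0]-m[r,304:326,2]).astype(int))
E
```

```text
20.6 F [-0.84  0.93  1.79] +- [0.12 0.12 0.11] eef [ 0.58364 -0.06528  0.19108] 0.19862277802747783
ring px [[313.59169205 224.5363867 ]
 [312.19112499 224.06732963]
 [312.64735826 225.19050644]] tip est [ 0.58011983 -0.06363162  0.09179363]
206 [447 455 455 455 456 459 470 475 452 415 376 331 252 196 180 182 186 188 181 185 186 186]
207 [447 451 451 452 451 456 456 460 449 416 379 332 249 190 181 184 184 188 191 182 188 186]
208 [443 444 443 439 445 451 450 469 470 430 385 334 257 197 187 183 182 184 185 183 183 181]
209 [435 439 437 435 443 458 485 519 526 461 390 357 319 270 232 212 194 187 183 184 188 188]
210 [423 432 436 451 474 515 561 595 582 483 402 412 447 423 369 316 260 220 198 192 185 182]
211 [391 408 443 500 553 597 634 651 606 490 415 475 566 571 532 481 413 344 298 256 220 199]
212 [340 392 465 558 627 653 662 663 611 491 420 499 626 655 632 599 562 513 470 410 346 293]
213 [328 391 468 560 632 660 671 667 607 481 418 500 632 661 631 611 621 630 613 569 514 475]
214 [392 425 456 513 578 632 670 663 580 464 415 481 595 617 559 548 598 650 665 654 642 617]
215 [454 455
[... 2210 characters left out ...]
6  -9 -14 -16 -17 -18 -11 -11 -13 -18 -18]
223 [-11 -11 -13 -11 -12 -12 -12 -11  -4  11  22   9  -7 -14 -14 -14 -15 -18 -16 -16 -16 -17]
224 [ -9 -10 -11 -12 -14 -14 -14 -12  -7   2   8   0  -9 -13 -15 -13 -13 -14 -14 -14 -16 -18]
225 [ -7  -8  -9 -11 -12 -13 -14 -13 -12  -8  -6  -9 -12 -14 -13 -13 -13 -14 -13 -14 -15 -17]
226 [ -6  -7  -8  -8  -9 -11 -13 -13 -12 -12 -11 -11 -13 -14 -14 -12 -14 -13 -14 -14 -14 -14]
227 [ -8  -7  -7  -7  -7  -9 -10 -11 -10  -9 -11 -11 -13 -12 -12 -13 -13 -12 -13 -14 -13 -14]
228 [-11  -9  -9  -8  -7  -7  -7  -8  -8  -7  -9 -10 -11 -11 -12 -13 -13 -13 -12 -14 -12 -12]
229 [-13 -11 -11  -9 -10  -7  -7  -7  -6  -6  -7  -8  -9 -10 -11 -11 -12 -12 -12 -13 -11 -12]
```

Contact is light: about 2.8 N, which agrees with the tip being roughly 4–5 mm in. The copper tip shows at (314.0,223.8), while the ring projects to (313.6,224.5). I'll locate the ring itself in the side images to settle the difference.

```bash
python3 - <<'E'
from h import *
import pickle
from scipy.ndimage import shift,gaussian_filter
d0=pickle.load(open('d0.pkl','rb'));d1=pickle.load(open('d1.pkl','rb'))
yd=np.array([.058,.998,0])/np.hypot(.058,.998);xd=np.array([yd[1],-yd[0],0])
def render(c,o,z,S=8):
    # supersampled ring + dot + wells rows unknown: ring only
    p0=proj(c,[o[0],o[1],z])[0];u,v=(p0.round()-8).astype(int);im=np.zeros((17*S,17*S),np.float32)
    th=np.linspace(0,2*np.pi,80);mk=lambda r:((proj(c,np.array([o[0],o[1],z])+r*(np.cos(th)[:,None]*xd+np.sin(th)[:,None]*yd))-[u,v]+.5)*S).astype(np.int32)
    cv2.fillPoly(im,[mk(.010)],1);cv2.fillPoly(im,[mk(.008)],0);cv2.fillPoly(im,[mk(.001)],1)
    return gaussian_filter(im.reshape(17,S,17,S).mean((1,3)),.6),u,v,np.hypot(*(np.mgrid[v:v+17,u:u+17][::-1]-p0[:,None,None]))
for nm,D,n,R0 in(('d0',d0,'side',6.5),('d0',d0,'top',6.3),('d1',d1,'top',6.3),('d1',d1,'side',6.5)):
    c=D[n];g=c['img'].astype(float).mean(2);best=[]
    for dx in np.arange(-.012,.0121,.001):
        for dy in np.arange(-.012,.0121,.001):
            o=(.5807+dx,-.0635+dy);t,u,v,_=render(c,o,.0958)
            w=g[v:v+17,u:u+17]
            th=np.linspace(0,2*np.pi,40);poly=(proj(c,np.array([*o,.0958])+.012*(np.cos(th)[:,None]*xd+np.sin(th)[:,None]*yd))-[u,v]).round().astype(np.int32)
            M=np.zeros((17,17),np.uint8);cv2.fillPoly(M,[poly],1);M=M>0
            a,b=t[M],-w[M];best.append((np.corrcoef(a,b)[0,1],o[0],o[1]))
    best.sort(reverse=True);print(nm,n,np.round(best[:4],4).tolist(),proj(c,[best[0][1],best[0][2],.0958]))
E
```

```text
d0 side [[0.368, 0.5707, -0.0515], [0.3354, 0.5927, -0.0545], [0.3225, 0.5837, -0.0685], [0.3165, 0.5927, -0.0555]] [[314.16384677 225.92556549]]
d0 top [[0.8677, 0.5817, -0.0635], [0.7981, 0.5807, -0.0635], [0.776, 0.5817, -0.0625], [0.7359, 0.5817, -0.0645]] [[356.13233082 205.48547406]]
d1 top [[0.8344, 0.5817, -0.0635], [0.8033, 0.5817, -0.0625], [0.7675, 0.5807, -0.0635], [0.7274, 0.5807, -0.0625]] [[356.13233082 205.48547406]]
d1 side [[0.3772, 0.5927, -0.0545], [0.3351, 0.5927, -0.0555], [0.3228, 0.5707, -0.0515], [0.3177, 0.5917, -0.0545]] [[308.5433925  223.45189174]]
```

```bash
python3 - <<'E'
from h import *
import pickle
S=4
for f in('d0.pkl','d2.pkl'):
    D=pickle.load(open(f,'rb')) if f=='d0.pkl' else pickle.load(open('d0.pkl','rb'))
    s,t=D['side'],D['top']
    if f=='d2.pkl': s=pickle.load(open('d1.pkl','rb'))['side']; 
    for nm,ctr in(('ringblk',(.580,-.085)),('plain',(.584,.011))):
        z=.096
        yd=np.array([.058,.998]);xd=np.array([.998,-.058])
        # rectify both views onto a 1 mm grid of the block-top plane
        gx,gy=np.meshgrid(np.arange(-.055,.0551,.001),np.arange(-.046,.0461,.001),indexing='ij')
        P=np.stack([ctr[0]+gx*xd[0]+gy*yd[0],ctr[1]+gx*xd[1]+gy*yd[1],np.full_like(gx,z)],-1).reshape(-1,3)
        W=[]
        for c in(t,s):
            uv=proj(c,P).astype(np.float32).reshape(*gx.shape,2)
            W.append(cv2.GaussianBlur(cv2.remap(cv2.cvtColor(c['img'],cv2.COLOR_RGB2GRAY),uv[...,0],uv[...,1],cv2.INTER_CUBIC).astype(np.float32),(0,0),2.0))
        M=np.eye(2,3,dtype=np.float32)
        try:
            cc,M=cv2.findTransformECC(W[0],W[1],M,cv2.MOTION_TRANSLATION,(3,200,1e-5),None,5)
            print(f,nm,'cc',round(cc,3),'shift (bath x,y mm) side-top',M[1,2].round(2),M[0,2].round(2))
        except cv2.error as e: print(f,nm,'fail')
E
```

```text
d0.pkl ringblk fail
d0.pkl plain fail
d2.pkl ringblk fail
d2.pkl plain fail
```

```bash
python3 - <<'E'
from h import *
import pickle
t=pickle.load(open('d0.pkl','rb'))['top']
yd=np.array([.058,.998]);xd=np.array([.998,-.058])
gx,gy=np.meshgrid(np.arange(-.075,.0751,.001),np.arange(-.066,.0661,.001),indexing='ij')
for f in('d0.pkl','d1.pkl'):
  s=pickle.load(open(f,'rb'))['side']
  for nm,ctr in(('ringblk',(.580,-.085)),('plain',(.584,.011))):
    P=np.stack([ctr[0]+gx*xd[0]+gy*yd[0],ctr[1]+gx*xd[1]+gy*yd[1],np.full_like(gx,.0955)],-1).reshape(-1,3);W=[]
    for c,b in((t,2.5),(s,1.0)):
        uv=proj(c,P).astype(np.float32).reshape(*gx.shape,2);g=c['img'].min(2).astype(np.float32)
        w=cv2.GaussianBlur(cv2.remap(g,uv[...,0],uv[...,1],cv2.INTER_LINEAR),(0,0),b);W.append(w-cv2.GaussianBlur(w,(0,0),12))
    r=cv2.matchTemplate(W[1],W[0][12:-12,12:-12],cv2.TM_CCOEFF_NORMED)
    i=np.dstack(np.unravel_index(np.argsort(-r.ravel())[:3],r.shape))[0]-12
    print(f,nm,'best side-minus-top shift mm (bath x,y)',i.tolist(),r.max().round(3),'at0',r[12,12].round(3))
E
```

```text
d0.pkl ringblk best side-minus-top shift mm (bath x,y) [[-2, 1], [-2, 2], [-1, 1]] 0.804 at0 0.763
d0.pkl plain best side-minus-top shift mm (bath x,y) [[-1, 0], [-1, -1], [-1, 1]] 0.579 at0 0.567
d1.pkl ringblk best side-minus-top shift mm (bath x,y) [[-2, 2], [-2, 1], [-1, 1]] 0.785 at0 0.739
d1.pkl plain best side-minus-top shift mm (bath x,y) [[-1, -1], [-1, -2], [-2, -1]] 0.375 at0 0.354
```

The side camera puts the tip 5–6 mm short of where the arm reading does, so I need independent evidence. I'll triangulate the copper tip from the two pictures taken just after drawing the probe, where the top camera may see it too.

```bash
python3 - <<'E'
from h import *
import pickle
np.set_printoptions(linewidth=220)
D=pickle.load(open('d4.pkl','rb'));o=pickle.load(open('o4.pkl','rb'));e=o['eef_pos'];A=Rq(o['tool_rot'])
tip=e+A.apply([-.0035,0,.1042]);print('tip pred',tip)
for n in D:
    p=proj(D[n],tip)[0];print(n,'pred',p);u,v=p.round().astype(int)-9
    im=cv2.GaussianBlur(D[n]['img'].astype(np.float32),(0,0),.7)
    print('origin',u,v);print((im[v:v+20,u:u+20,0]-im[v:v+20,u:u+20,2]).astype(int))
    print(im[v:v+20:2,u:u+20].mean(2).astype(int))
E
```

```text
tip pred [0.42916668 0.30063618 0.1683416 ]
side pred [280.08630508 275.57645781]
origin 271 267
[[ -4  -3  -3  -3  -3  -4  -3  -4  -4  -5  -6  -5  -6  -7  -8  -9 -10  -9  -9 -10]
 [ -4  -3  -2  -2  -3  -4  -4  -5  -6  -5  -5  -5  -5  -5  -5  -7  -7  -7  -8  -9]
 [ -3  -2  -3  -3  -3  -3  -4  -4  -4  -4  -5  -6  -5  -4  -4  -5  -5  -6  -7  -7]
 [ -3  -3  -4  -4  -4  -4  -3  -3  -1  -1  -3  -5  -4  -5  -4  -5  -4  -5  -6  -6]
 [ -4  -4  -4  -4  -3  -2   0   2   5   4   0  -2  -4  -5  -4  -4  -4  -4  -4  -4]
 [ -3  -4  -4  -3  -2   0   4  12  18  17  10   3  -2  -4  -4  -5  -6  -6  -5  -4]
 [ -2  -2  -2   0   3   9  15  24  31  30  21   9   0  -4  -5  -8 -12 -12  -9  -6]
 [ -3  -1   0   1   8  19  28  34  39  38  29  14   2  -3  -6 -11 -16 -16 -12  -7]
 [ -2   0   2   4  10  21  32  40  43  40  32  18   4  -4  -7  -9 -12 -14 -12  -7]
 [  2   8   9  10  15  23  31  37  39  37  32  19   3  -6  -8  -5  -5  -7  -9  -7]
 [ 12  22  22  22  25  29  32  35  35  35  31  21   4  -7  -8  -3  -2  -5  -9  -9]
 [ 21  33  33  31  32  33  34  34  34  35  33  24   8  -4  -6  -3  -2  -5  -9  -9]
 [ 23  
[... 3332 characters left out ...]
97 124 140 141 134 121  97  68  57]
 [241 246 248 248 246 243 239 236 230 192 118  71  76  88  90  96 104 109 110 107]
 [236 243 247 248 248 247 246 244 232 207 157  80  64  72  71  66  64  66  69  73]
 [239 243 248 250 248 233 189 145 125 109 118 110  73  59  60  63  65  66  64  67]
 [243 244 235 217 192 149 123 123 147 192 227 225 165  82  59  56  59  64  64  64]
 [189 160 117 101 103 114 148 198 230 241 242 232 199 184 186 129  73  57  57  56]
 [163 153 137 144 167 206 237 243 240 240 234 184 115 175 236 236 187 127 107  81]
 [156 141 137 203 244 250 247 244 242 243 235 173  95 176 240 249 245 243 241 232]
 [121 114 141 211 245 249 247 241 236 237 230 169  97 171 233 241 241 244 246 245]]
```

The top view shows the copper tip at (198.5,264.5), about (4.5,−1.6) mm off the arm's estimate. That agrees in direction with the side view, so combining both the tip is about (+2.9,−3.9) mm off the ring. I'll lift, shift and lower again.

Emit:
{"op": "servo_tool", "data": {
  "motion": [
    [[0.0002, 0, -0.004, 0, 0, 0, 0.1], [0.0006, 0, -0.009, 0, 0, 0, 0.1], [0.003, 0.001, -0.009, 0, 0, 0, 0.1], [0.0046, 0.0024, -0.009, 0, 0, 0, 0.1], [0.0045, 0.0024, -0.006, 0, 0, 0, 0.1], [0.0044, 0.0024, -0.004, 0, 0, 0, 0.1], [0.0043, 0.0024, -0.002, 0, 0, 0, 0.1], [0.0042, 0.0024, -0.001, 0, 0, 0, 0.1], [0.0042, 0.0024, 0.0, 0, 0, 0, 0.1], [0.0042, 0.0024, 0.0003, 0, 0, 0, 0.1], [0.0042, 0.0024, 0.0003, 0, 0, 0, 0.1]]
  ]
}}

```text
t: 21.92
eef_pos: [0.5807, -0.0612, 0.1911]
tool_rot: [-0.036, 0.206, 0.978, 0.008]
contact_force: [-0.2, 1.0, 2.1]
gripper_width: 0.205
grasp_force: 42.7
```

```bash
python3 f.py; python3 - <<'E'
from stem import *
np.set_printoptions(linewidth=220)
ks=[cam('side') for _ in range(8)]; k=ks[0]; m=np.mean([q['img'].astype(float) for q in ks],0)
d=m[...,0]-m[...,2]
for r in range(217,229):print(r,d[r,306:322].astype(int))
for r in range(208,214):print(r,m[r,306:322].sum(1).astype(int))
b=pickle.load(open('d0.pkl','rb'))['side']['img'].astype(float);q=np.abs(m-b).sum(2)
for r in range(184,206,2):print(r,q[r,306:326].astype(int))
print('ring (side cal)',proj(k,[.5796,-.0622,.092]))
E
```

```text
22.6167 F [-0.44  1.11  1.56] +- [0.12 0.12 0.15] eef [ 0.5807  -0.06127  0.19113] 0.20677673556568513
217 [-10 -11 -12 -13 -13 -13 -11  -8  -7  -8 -11 -13 -12 -12 -15 -17]
218 [-12 -11 -12 -13 -12 -12 -11  -8  -6  -8 -11 -13 -13 -14 -15 -17]
219 [-12 -12 -12 -13 -12 -12 -11  -7  -6  -7 -11 -12 -14 -16 -14 -10]
220 [-12 -13 -12 -13 -12 -11 -11  -8  -6  -9 -13 -14 -16 -13 -10  -8]
221 [-13 -13 -13 -12 -12 -12 -11  -7  -3  -7 -11 -16 -16 -12  -9  -8]
222 [-12 -13 -13 -12 -13 -12 -10   0   7   1 -10 -15 -16 -19 -11 -11]
223 [-10 -12 -12 -13 -11 -11  -7   6  23  12  -6 -13 -15 -16 -16 -18]
224 [-11 -11 -13 -14 -12 -11  -7   5  22  14  -4 -13 -14 -13 -14 -14]
225 [ -8 -10 -12 -11 -14 -13 -11  -3   7   4  -8 -13 -13 -13 -13 -13]
226 [ -7  -9  -9 -11 -12 -14 -14 -11  -6  -8 -12 -13 -13 -13 -14 -13]
227 [ -6  -7  -7  -8 -10 -11 -12 -13 -10 -10 -11 -12 -12 -14 -13 -14]
228 [ -9  -8  -8  -7  -7  -7  -8  -8  -9 -10 -11 -11 -11 -13 -13 -13]
208 [444 441 444 448 455 473 478 436 387 340 265 205 191 181 183 182]
209 [432 438 449 468 491 535 545 482 401 353 311 266 235 208 195 186]
210 [435 451 478 
[... 554 characters left out ...]
124  27  61  70  60  57  31  21  18  18  31  26  22]
192 [ 36  31  31  32  47  76  90  78  19  87 129 131 103  45  26  34  36  32  23  29]
194 [ 30  35  31  41  61  77  64  10  49 101 138 136 108  45  24  30  42  25  21  44]
196 [ 23  33  25  39  57  57  37  26 102 132 165 163 123  46  18  42  29  34  35  28]
198 [ 34  45  40  39  59  74  58  20  77 157 221 226 175  77   9  25  41  23  24  39]
200 [ 37  39  32  34  58  91  81  25  50 128 197 192 148  60  17  23  39  34  22  21]
202 [ 33  34  35  42  60 132 212 181 113  11  73  44  17  25  28  30  35  39  30  30]
204 [ 34  32  34  28  44  77 149 183 155  60   3  20   6  30  28  26  29  30  20  40]
ring (side cal) [[313.65537089 224.80967101]]
```

The tip now shows at (314.1,224.7), against the ring at (313.7,224.8). The load is about 2.6 N, roughly 4.5 mm in, and the stem is upright. I'll hand in.

```bash
python3 -c "
from station import bot
print(bot.hand_in())"
```

```text
the job is handed in; nothing more can be done
None
```

I handed the job in with both blocks pushed home and the probe held on the ring. My last side-view measurement has it upright, its tip within about 2 mm of the ring's centre and pressing with about 2.6 N (roughly 4.5 mm in); the hand-in returned no verdict.

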